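# Step-stack the soap display trays

### The arm

A 6-joint arm with a two-finger parallel gripper is mounted at the origin on a cart in front of the work surface, level with it; the furniture and walls round the work are solid. World frame = base frame: x ahead of the robot, y to its left, z up, the work surface at z = 0. Lengths are in m, angles in degrees, forces in N, time in s.
With the tool pointing down it reaches from about 0.35 to 0.875 m from the base axis. Payload 4.2 kg.
Tool frame: the origin (TCP) lies at the very end of the fingers, on their centre line; the grasp point (between the pads) lies behind it (r.grip_point_offset is the z of the grasp point in the tool frame, in m); z points along the fingers, y is the direction in which the jaws open and shut (so a half turn about z gives the same grasp; the last joint's range is limited). The gripper opens to 87 mm and grips with 3 to 60 N. Pads are 19 mm wide; open, the fingers measure 117 mm over their backs; the gripper's body (75 mm by 190 mm) begins 51 mm behind the grasp point.
Start: joints at [-52.449, 22.042, 0.453, 0, -68.411, -14.817], TCP at [0.242, -0.576, 0.223] pointing down, gripper open.
Joint ranges: [-179.83, 179.83], [-69.29, 118.12], [-61.27, 80.66], [-181.25, 117.63], [-171.15, -9.14], [-177.46, 177.46]. Speed limits (degrees/s): [159.86, 159.86, 180, 180, 180, 180].

### API

Orientations are given as a 3x3 rotation matrix whose columns are the frame's x, y, z axes.
In Python, from station import r, capture, workorder gives the robot as it stands. The module is installed in compiled form; this text tells all that it offers.
- The arm moves only by the shell command python3 -m crank 'ROWS'. ROWS is JSON, a list of rows, each an object with "delta_rot": the turn, a rotation vector about the tool's x, y, z in rad, a list of three; "linear": the shift along the tool's x, y, z in m, a list of three; "gripper": the opening in per cent of the stroke, from 0 (shut) to 100 (fully open). A call has 1 to 10 rows; each row shifts and turns the commanded pose from where the row before left it, along the tool's axes as they then stand; what a row does not reach is not made up. A row lasts 1/8 s, in which the tool goes at most 62.5 mm and 10.7 degrees, less where a joint would pass 70% of its speed; a pose out of reach is approached as far as the arm can. A call is refused whole if a number of a shift passes 0.0625 or a number of a turn 0.188, either way. A call with a gripper value outside its range is refused whole. The fingers move at their own pace and stop on an object; the grip force is fixed at half the most. Time passes only in rows, so rows that do not move let the fingers close. It gives the time, the measured TCP pose, the force and the opening at its end, in the units of the state.
- r.sense(): the state, without advancing time (a new reading comes with each control period).
- capture(name): name is "scene" or "top" or "wrist"; returns a dict with "img" (480x640x3 uint8, blue, green, red), "fx", "fy", "cx", "cy" (pixels), "dist_coeffs" ([k1, k2, p1, p2, k3] as OpenCV has them; the pictures are not rectified), "world_from_camera" (4x4, takes a point from camera to world coordinates). Camera axes: x right, y down, z forward; pixel columns grow to the right and rows downward; lengths in m; the calibration is good to about 2 mm. A picture is of the moment at which its call begins. There is no depth.
- workorder.finish_job(): hands the job in, once; it reports no verdict.
The state is a dict: "time_s": time; "joints": joint angles; "joint_velocities": joint speeds; "effort": joint torques, N m; "tcp_pos": TCP position; "ee_rot": TCP orientation; "wrist_force": force on the tool from outside, world axes, zero at the start; "moment": the same for the moment, N m; "gripper_width": opening from 0.0 (shut) to 1.0 (fully open).
Only numpy, scipy, OpenCV 4.12 (cv2) and the standard library are available. Lean on these libraries where they do the work, as an engineer would, in place of code of your own. Each camera call takes 0.05 s, during which the arm holds its last target.

### The job

Build the stepped soap display: take the lavender tray and set it on the cream tray so that it steps out over the cream tray's brass-plate end, then take the rose tray off the sloping stand and set it on the lavender tray, stepping back the other way. Each tray goes with its own brass plate at the end that steps out, so that the gaps in its runners drop over the end wall of the tray below and it sits down fully and level. Lower the trays gently, leave the cream tray where it stands and do not disturb the goods around.

Things in the scene. Friction and masses are not known exactly. Their poses are not given: they have to be found in the camera images.
- bottom_tray: the bottom tray: wooden, cream soaps, loose on the table, 0.8 kg, built like the others. 190 x 110 x 60 mm; origin: centre of the underside (bottom of the runners), x along the length to the brass-plate end, z up. Rim (top of all four walls) at z = 60, walls 8 mm thick. In the display the lavender tray's origin is at x = +60, y = 0, z = 50 in this frame, its x the same way
- lavender_tray: wooden tray of lavender-coloured soaps, 0.3 to 0.5 kg, built like the others, flat on the table at the start. 190 x 110 x 60 mm; origin: centre of the underside (bottom of the runners), x along the length to the brass-plate end, z up. In the display the rose tray's origin is at x = -60, y = 0, z = 50 in this frame, its x the opposite way (straight above the cream tray)
- rose_tray: wooden tray of rose-pink soaps, 0.3 to 0.5 kg, built like the others. 190 x 110 x 60 mm; origin: centre of the underside (bottom of the runners), x along the length to the brass-plate end, z up. At the start it lies on the sloping stand, tilted 30 degrees, brass-plate end down against the ledge, its z square off the slope
- lavender_grip (a point): grip point of the lavender tray, at x = 0, y = 0, z = 44 of the tray, in the carrying board across its middle: 10 mm thick (in x), top at z = 58 over the middle 56 mm of y, at 46 beside that. On either side of the board a pocket 35 mm wide goes down to the floor, top at z = 16. Beyond, from 40 to 86 mm either side of x = 0, lie soap bars fixed in the tray, up to z = 40
- rose_grip (a point): grip point of the rose tray, at x = 0, y = 0, z = 44 of that tray, in the same carrying board (10 mm thick in x) with the same pockets and soap bars as on the lavender tray
- lavender_gap (a point): midway between the two runner gaps of the lavender tray, at x = +31, y = 0, z = 10 of the tray (floor underside). The runners are 12 mm round dowels along x at y = +38 and -38, z = 0 to 12, from x = -90 to +90, each with a gap from x = +24 to +38. Seated, this point meets bottom_lip: the gap straddles the end wall with 3 mm to spare fore and aft
- rose_gap (a point): the same point of the rose tray, at x = +31, y = 0, z = 10 of that tray; seated, it meets lavender_lip. Seated runners hang inside the side walls below, 3 mm to spare each side, and the floor rests on the rim, origin 50 mm above that of the tray below (60 mm if a runner rides on a wall)
- bottom_lip (a point): middle of the top of the cream tray's end wall at its brass-plate end, at x = +91, y = 0, z = 60 of that tray
- lavender_lip (a point): middle of the top of the lavender tray's end wall away from its brass plate, at x = -91, y = 0, z = 60 of that tray
- stand: fixed dark wooden market-stall stand, origin: centre of the underside, z up. A slatted face 134 mm wide slopes at 30 degrees, from a 20 mm ledge at its -x edge (x = -85) up to 128 mm high at x = +90; the rose tray lies on it. Two posts at x = +88 carry an open slatted roof from x = -65 to +100, underside 303 to 317 mm, top 336 mm above the table, so the tray comes out squarely off the slope and then towards -x
- soap_pink: pink printed soap carton, 62 x 86 x 85 mm, a bystander. Origin: centre of the underside
- hare: white chocolate hare with a yellow bow, 78 x 64 x 123 mm, a bystander. Origin: centre of the underside
- dripper_pink: pink fluted ceramic coffee dripper, 119 mm across, 85 mm high, a bystander. Origin: centre of the underside

How it is judged (in metres and radians):
On the way:
1. the lavender tray sits down on the cream tray, stepped out, and is let go (x of lavender_tray in the frame of bottom_tray between 0.054 and 0.066 m and y of lavender_tray in the frame of bottom_tray between -0.006 and 0.006 m and z of lavender_tray in the frame of bottom_tray between 0.046 and 0.054 m and angle between the x axis of lavender_tray and the x axis of bottom_tray, either way round below 0.09 rad and angle between lavender_tray's own z axis and vertical below 0.06 rad and linear speed of lavender_tray below 0.02 m/s and contact force between the fingers and lavender_tray below 0.1 N), for 0.2 s.
At the end, for the whole second after the job is handed in: The lavender tray sits on the cream tray, stepped out 60 mm over its brass-plate end (within 6 mm along and across, 4 mm in height, 5 degrees of turn, 3 degrees of level), and the rose tray sits on the lavender tray in the same way, stepped back 60 mm and turned end for end; all at rest (x of lavender_tray in the frame of bottom_tray between 0.054 and 0.066 m and y of lavender_tray in the frame of bottom_tray between -0.006 and 0.006 m and z of lavender_tray in the frame of bottom_tray between 0.046 and 0.054 m and angle between the x axis of lavender_tray and the x axis of bottom_tray, either way round below 0.09 rad and angle between each of lavender_tray, rose_tray's own z axis and vertical below 0.06 rad and linear speed of each of lavender_tray, rose_tray below 0.02 m/s and x of rose_tray in the frame of lavender_tray between -0.066 and -0.054 m and y of rose_tray in the frame of lavender_tray between -0.006 and 0.006 m and z of rose_tray in the frame of lavender_tray between 0.046 and 0.054 m and angle between the x axis of rose_tray and the x axis of lavender_tray, either way round below 0.09 rad); the robot touches nothing.
It fails at once if the cream tray is shifted by more than 30 mm (distance of bottom_tray from where it was at the start of the episode above 0.03 m).
It fails at once if a tray is let go and falls instead of being set down (it moves faster than 0.45 m/s while the fingers do not hold it, a drop of about 10 mm) ((contact force between the fingers and lavender_tray below 0.1 N and linear speed of lavender_tray above 0.45 m/s) or (contact force between the fingers and rose_tray below 0.1 N and linear speed of rose_tray above 0.45 m/s)).
It fails at once if the pink soap carton is moved by more than 25 mm or tipped (distance of soap_pink from where it was at the start of the episode above 0.025 m or angle between soap_pink's own z axis and vertical above 0.3 rad).
It fails at once if the chocolate hare is moved by more than 25 mm or tipped (distance of hare from where it was at the start of the episode above 0.025 m or angle between hare's own z axis and vertical above 0.3 rad).
It fails at once if the pink dripper is moved by more than 25 mm or tipped (distance of dripper_pink from where it was at the start of the episode above 0.025 m or angle between dripper_pink's own z axis and vertical above 0.3 rad).
It also fails if it takes over 72 s, if anything falls off the work surface, if the arm or the gripper's body presses on something with over 40 N, if the wrist force passes 120 N, or if a joint passes its speed limit or range.

## Working session

There is one attempt and no reset: what is moved stays moved. The work goes in short steps, Python scripts to look and compute and a shell command to move; the robot and the scene stay as the last step left them, time stands still between calls to the robot, and variables do not carry over. Pictures are saved under pics/ and viewed, and the job is handed in when it is done.

```bash
mkdir -p pics; python3 - <<'E'
from station import r,capture
import cv2,numpy as np
print(r.sense(), r.grip_point_offset)
for n in ["scene","top","wrist"]:
    c=capture(n); cv2.imwrite(f"pics/{n}0.png",c["img"])
    print(n,c["fx"],c["fy"],c["cx"],c["cy"],c["dist_coeffs"],np.round(c["world_from_camera"],4).tolist())
E
```

```text
{'time_s': 0.0, 'joints': array([-5.24475761e+01,  2.20905505e+01,  3.79604288e-01, -2.97977358e-02,
       -6.84101818e+01, -1.48160901e+01]), 'joint_velocities': array([-0.04849419, -0.08155884, -0.02764504,  0.01964987, -0.02375952,
        0.02373911]), 'effort': array([ 9.57708398e-04, -3.90664172e+01,  1.87412506e+01,  4.22025561e+00,
        1.10773792e-02, -1.57432482e-04]), 'tcp_pos': array([ 0.24134098, -0.57587103,  0.22145852]), 'ee_rot': array([[-9.22367292e-01, -3.86313033e-01, -9.05094569e-04],
       [-3.86314086e-01,  9.22365190e-01,  1.97073404e-03],
       [ 7.35074806e-05,  2.16739140e-03, -9.99997649e-01]]), 'wrist_force': array([-0.54132251,  0.32739045,  0.59736005]), 'moment': array([ 0.01566622,  0.02191651, -0.00020553]), 'gripper_width': 0.9987512235926412} -0.0187
scene 462.05372659547163 462.05372659547163 315.46137518437365 234.63246487738982 [-0.12346585  0.          0.          0.          0.        ] [[-0.7038, -0.3538, 0.616, -0.2243], [-0.7102, 0.3704, -0.5987, 0.7522], [-0.0163, -0.8589, -0.5119, 0.7719], [0.0, 0.0, 0.0, 1.0]]
top 533.4031248223997 533.4031248223997 322.27806844513816 246.60629416628763 [-0.16149422  0.          0.          0.          0.        ] [[0.3121, -0.8826, 0.3516, 0.0347], [-0.95, -0.2919, 0.1104, -0.2216], [0.0052, -0.3685, -0.9296, 1.5333], [0.0, 0.0, 0.0, 1.0]]
wrist 412.7956584001993 412.7956584001993 320.1404838038961 241.44118843195463 [-0.04292067  0.          0.          0.          0.        ] [[-0.3867, 0.8791, 0.2786, 0.165], [0.9222, 0.3676, 0.1201, -0.6083], [0.0032, 0.3033, -0.9529, 0.3841], [0.0, 0.0, 0.0, 1.0]]
```

View pics/scene0.png

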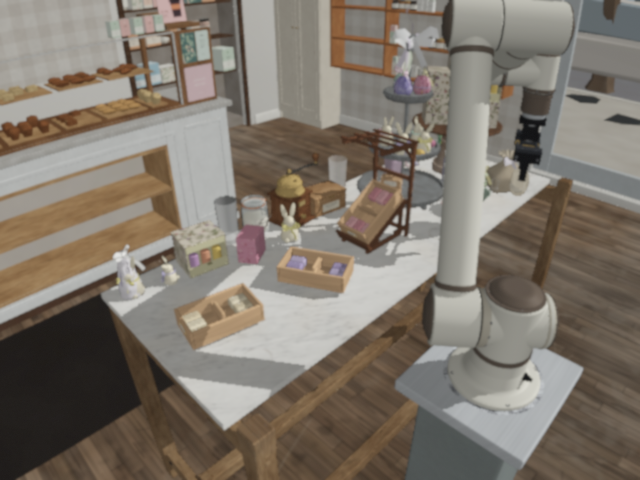

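View pics/top0.png

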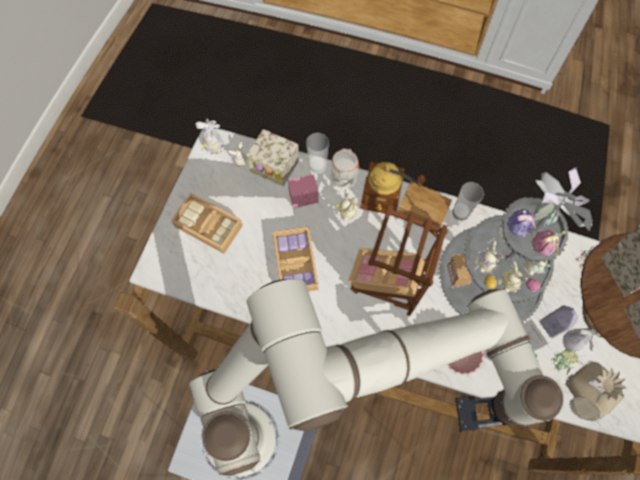

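View pics/wrist0.png

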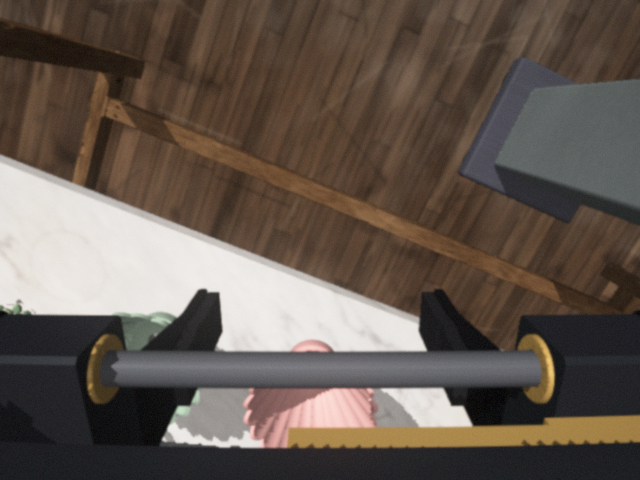

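The scene shows the cream tray (~220,315), the lavender tray (~315,270) and the rose tray on the stand (~370,210). The soap carton is at (252,243) and the hare at (291,228). The dripper is under the gripper. Next I'll enlarge the crops.

```bash
python3 - <<'E'
import cv2
s=cv2.imread("pics/scene0.png"); t=cv2.imread("pics/top0.png")
def crop(im,x,y,w,h,f,n): cv2.imwrite(n,cv2.resize(im[y:y+h,x:x+w],None,fx=f,fy=f,interpolation=cv2.INTER_CUBIC))
crop(s,165,235,200,120,4,"pics/s_a.png")
crop(s,320,120,110,140,4,"pics/s_b.png")
crop(t,165,185,160,115,5,"pics/t_a.png")
crop(t,340,190,110,120,5,"pics/t_b.png")
E
```

```text
(no output)
```

View pics/s_a.png

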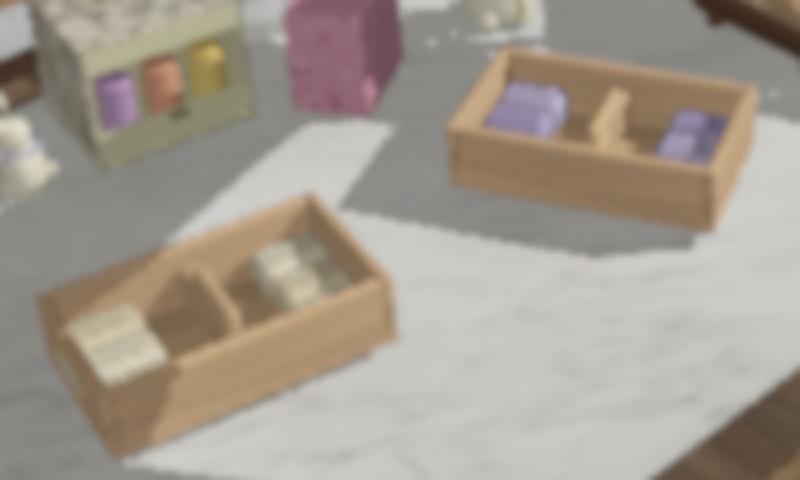

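View pics/s_b.png

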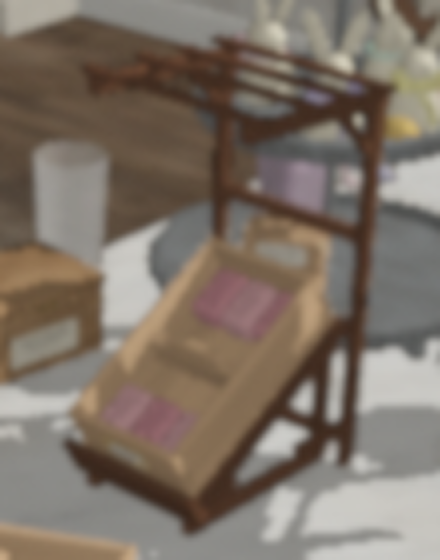

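View pics/t_a.png

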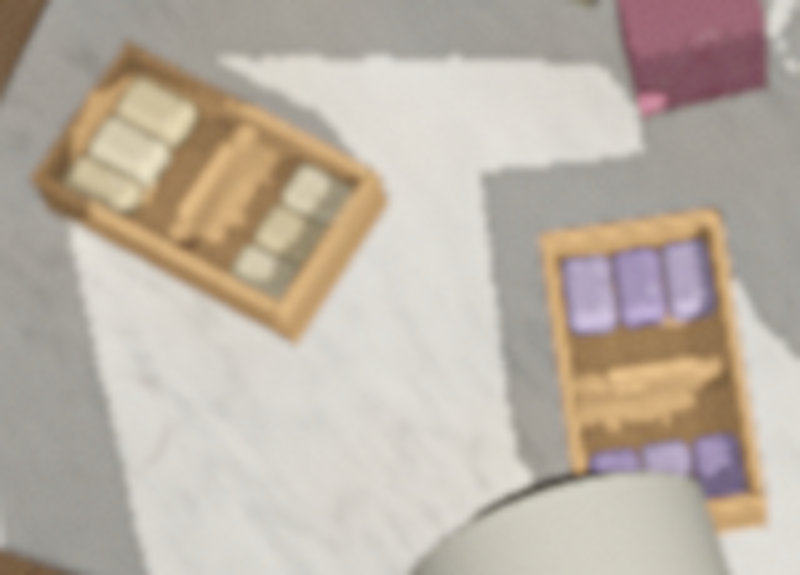

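View pics/t_b.png

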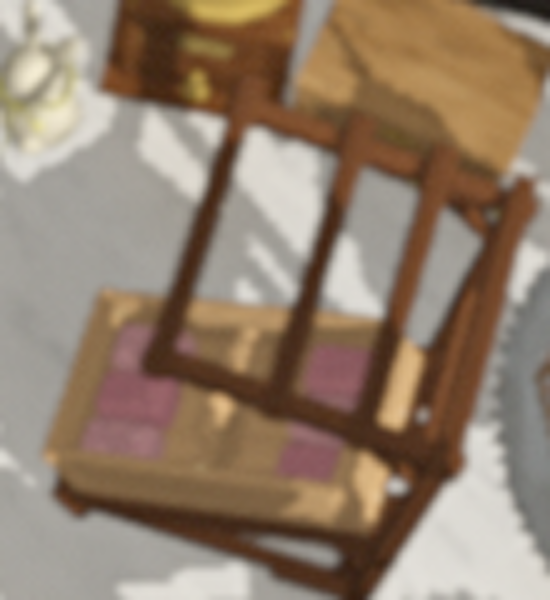

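```bash
cat > h.py <<'E'
import cv2,numpy as np
from scipy.optimize import least_squares
from scipy.spatial.transform import Rotation as Ro
def proj(c,P):
    P=np.asarray(P,float).reshape(-1,3); T=np.linalg.inv(c["world_from_camera"])
    K=np.array([[c["fx"],0,c["cx"]],[0,c["fy"],c["cy"]],[0,0,1.]])
    p,_=cv2.projectPoints(P,cv2.Rodrigues(T[:3,:3])[0],T[:3,3],K,np.asarray(c["dist_coeffs"],float)); return p.reshape(-1,2)
def trayR(psi,tilt=0): return Ro.from_euler('z',psi,degrees=True).as_matrix()@Ro.from_euler('y',tilt,degrees=True).as_matrix()
def W(p,X,tilt=0): # p=x,y,z mm, psi deg ; X mm
    return (np.asarray(X,float).reshape(-1,3)@trayR(p[3],tilt).T+np.array(p[:3]))/1000
def fit(obs,p0,tilt=0,free=(0,1,3)):
    free=list(free); p0=np.array(p0,float)
    def f(q):
        p=p0.copy(); p[free]=q
        return np.concatenate([(proj(c,W(p,X,tilt))-np.array(u)).ravel() for c,X,u in obs])
    s=least_squares(f,p0[free],loss='soft_l1'); p=p0.copy(); p[free]=s.x
    return p,f(s.x)
def draw(im,c,p,tilt=0,f=1,off=(0,0),col=(0,0,255)):
    def loop(L):
        u=(proj(c,W(p,L,tilt))-np.array(off))*f
        cv2.polylines(im,[np.round(u*16).astype(np.int32)],True,col,1,cv2.LINE_AA,4)
    r=lambda a,b,z:[(a,b,z),(a,-b,z),(-a,-b,z),(-a,b,z)]
    loop(r(95,55,60));loop(r(87,47,60));loop(r(95,55,10))
    loop([(5,28,58),(5,-28,58),(-5,-28,58),(-5,28,58)])
    u=(proj(c,W(p,[[95,0,40]],tilt))-np.array(off))*f
    cv2.circle(im,tuple(int(v) for v in u[0]),3,(0,255,0),-1)
def crop(c,x,y,w,h,f): return cv2.resize(c["img"][y:y+h,x:x+w],None,fx=f,fy=f,interpolation=cv2.INTER_CUBIC)
E
cat > fit0.py <<'E'
from h import *; from station import capture
S=capture("scene");T=capture("top")
sa=lambda x,y:(x/4+165,y/4+235); ta=lambda x,y:(x/5+165,y/5+185)
sb=lambda x,y:(x/4+320,y/4+120); tb=lambda x,y:(x/5+340,y/5+190)
A,B,C,D=(95,-55,60),(-95,-55,60),(-95,55,60),(95,55,60)
cr,e1=fit([(S,[A,B,C,D],[sa(40,298),sa(312,196),sa(393,282),sa(100,392)]),(T,[A,B,C,D],[ta(128,45),ta(383,182),ta(295,312),ta(38,180)])],[600,400,0,80])
la,e2=fit([(S,[D,A,B,C],[sa(450,128),sa(505,48),sa(757,90),sa(718,170)]),(T,[D,A,B],[ta(543,235),ta(717,210),ta(765,497)])],[550,200,0,0])
ro,e3=fit([(S,[A,D,B,C],[sb(75,415),sb(190,480),sb(215,240),sb(330,305)]),(T,[A,D,B],[tb(103,292),tb(50,455),tb(425,340)])],[550,0,80,80],30,(0,1,2,3))
for p,e in((cr,e1),(la,e2),(ro,e3)): print(np.round(p,1),np.round(e,1))
a=crop(S,165,235,200,120,4);[draw(a,S,p,0,4,(165,235)) for p in(cr,la)];cv2.imwrite("pics/o1.png",a)
a=crop(T,165,185,160,115,5);[draw(a,T,p,0,5,(165,185)) for p in(cr,la)];cv2.imwrite("pics/o2.png",a)
a=crop(S,320,120,110,140,4);draw(a,S,ro,30,4,(320,120))
b=crop(T,340,190,110,140,4);draw(b,T,ro,30,4,(340,190));cv2.imwrite("pics/o3.png",np.hstack([a,b])[:,:800])
E
python3 fit0.py
```

```text
[562.4 317.9   0.   79.4] [-1.1 -1.6  0.8 -2.7  1.  -2.1  0.4  0.9 -0.1 -1.1 -0.1 -1.9 -2.   1.6
 -2.   0. ]
[530.   18.1   0.   27.3] [-0.9 -0.6 -0.4 -1.4  0.4 -1.6  0.   0.8 -1.3  0.1  0.1 -0.1  0.3  2. ]
[ 556.9 -274.    61.8   86.8] [-0.7  0.6 -3.5 -2.2  1.6  1.2 -0.4 -4.1  2.5  1.3  0.2  1.7 -3.4 -0.5]
```

View pics/o1.png

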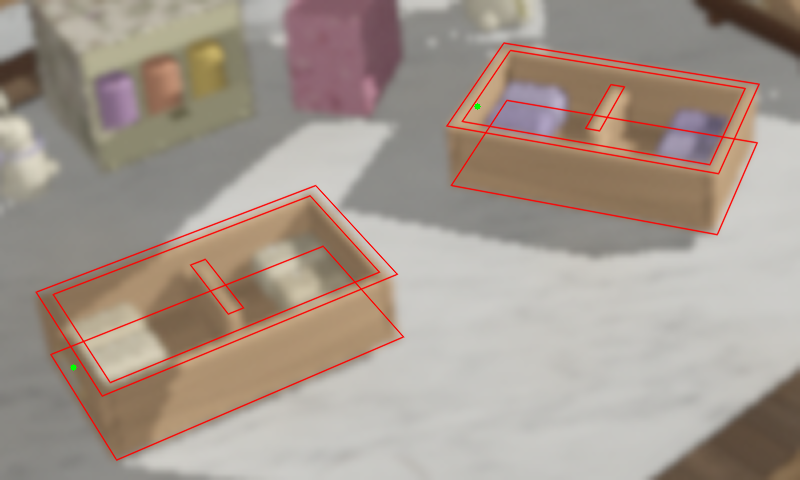

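View pics/o2.png

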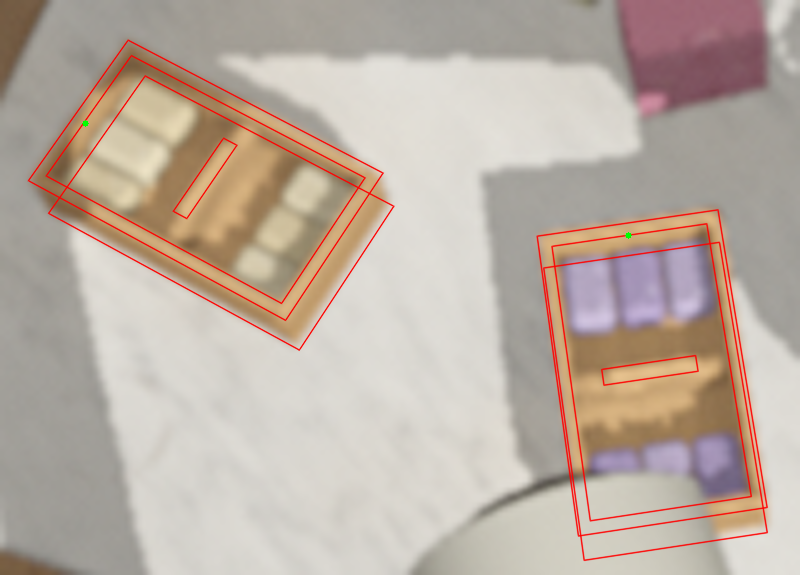

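View pics/o3.png

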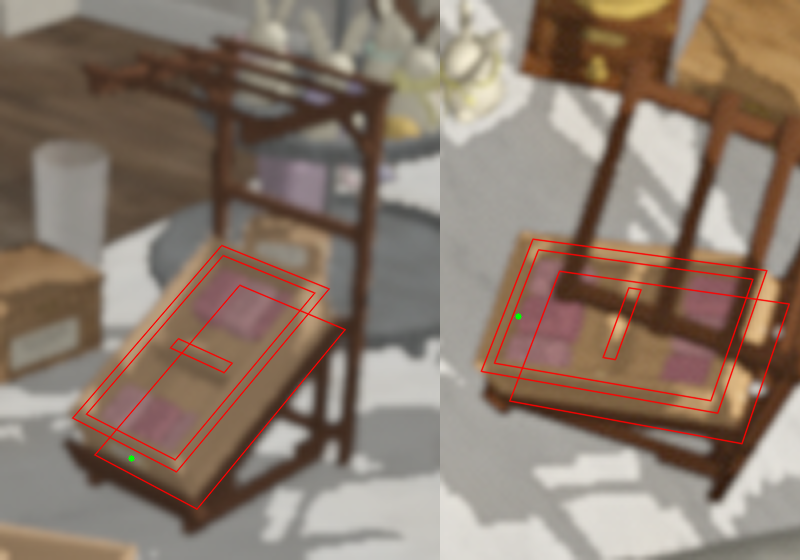

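The picture shows the brass plate of cream at the left end (scene crop 68,365), so cream heading is about 79°. The lavender fit is good, but its plate end isn't known yet. The rose fit is rough. Next I'll raise the arm and go above the lavender tray.

```bash
python3 -m crank '[{"linear":[0,0,-0.06],"delta_rot":[0,0,0],"gripper":40},{"linear":[0,0,-0.06],"delta_rot":[0,0,0],"gripper":40},{"linear":[0,0,-0.06],"delta_rot":[0,0,0],"gripper":40},{"linear":[0,0,-0.06],"delta_rot":[0,0,0],"gripper":40}]'
python3 -m crank '[{"linear":[-0.04,0.035,0],"delta_rot":[0,0,0],"gripper":40},{"linear":[-0.04,0.035,0],"delta_rot":[0,0,0],"gripper":40},{"linear":[-0.04,0.035,0],"delta_rot":[0,0,0],"gripper":40},{"linear":[-0.04,0.035,0],"delta_rot":[0,0,0],"gripper":40},{"linear":[-0.04,0.035,0],"delta_rot":[0,0,0],"gripper":40},{"linear":[-0.04,0.035,0],"delta_rot":[0,0,0],"gripper":40},{"linear":[-0.04,0.035,0],"delta_rot":[0,0,0],"gripper":40},{"linear":[-0.04,0.035,0],"delta_rot":[0,0,0],"gripper":40},{"linear":[-0.04,0.035,0],"delta_rot":[0,0,0],"gripper":40},{"linear":[-0.04,0.035,0],"delta_rot":[0,0,0],"gripper":40}]'
```

```text
time_s: 0.75
tcp_pos: [0.2413, -0.576, 0.4647]
ee_rot: [[-0.922, -0.387, 0.0], [-0.387, 0.922, -0.0], [-0.0, -0.0, -1.0]]
wrist_force: [2.5, -1.2, 0.7]
gripper_width: 0.632
time_s: 2.0
tcp_pos: [0.4755, -0.0973, 0.4627]
ee_rot: [[-0.922, -0.387, 0.001], [-0.387, 0.922, 0.0], [-0.001, -0.0, -1.0]]
wrist_force: [0.9, 0.2, -0.1]
gripper_width: 0.403
```

```bash
python3 -m crank '[{"linear":[0,0,0.02],"delta_rot":[0,0,-0.183],"gripper":40},{"linear":[0,0,0.02],"delta_rot":[0,0,-0.183],"gripper":40},{"linear":[0,0,0.02],"delta_rot":[0,0,-0.183],"gripper":40},{"linear":[0,0,0.02],"delta_rot":[0,0,-0.183],"gripper":40},{"linear":[0,0,0.02],"delta_rot":[0,0,-0.183],"gripper":40},{"linear":[0,0,0.02],"delta_rot":[0,0,-0.183],"gripper":40},{"linear":[0,0,0.02],"delta_rot":[0,0,-0.183],"gripper":40},{"linear":[0,0,0.02],"delta_rot":[0,0,-0.183],"gripper":40},{"linear":[0,0,0.02],"delta_rot":[0,0,-0.183],"gripper":40}]'
python3 - <<'E'
from station import *;from h import *
for n in("wrist","top","scene"):
    c=capture(n);cv2.imwrite(f"pics/{n}1.png",c["img"])
E
```

```text
time_s: 3.12
tcp_pos: [0.475, -0.099, 0.2819]
ee_rot: [[0.461, -0.887, -0.0], [-0.887, -0.461, 0.0], [-0.0, -0.0, -1.0]]
wrist_force: [0.2, -0.0, -0.0]
gripper_width: 0.403
```

View pics/wrist1.png

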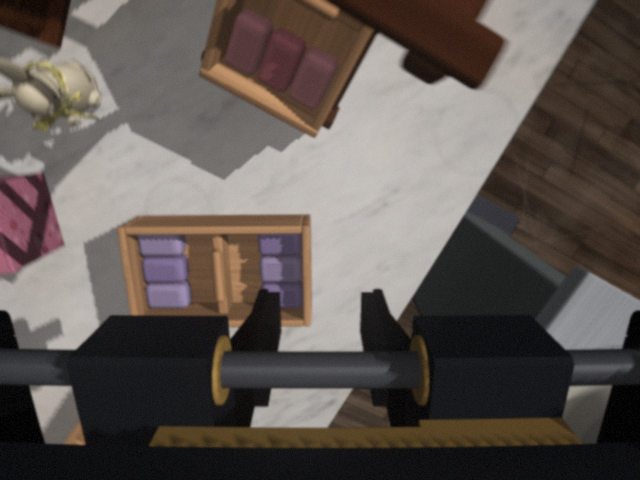

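View pics/top1.png

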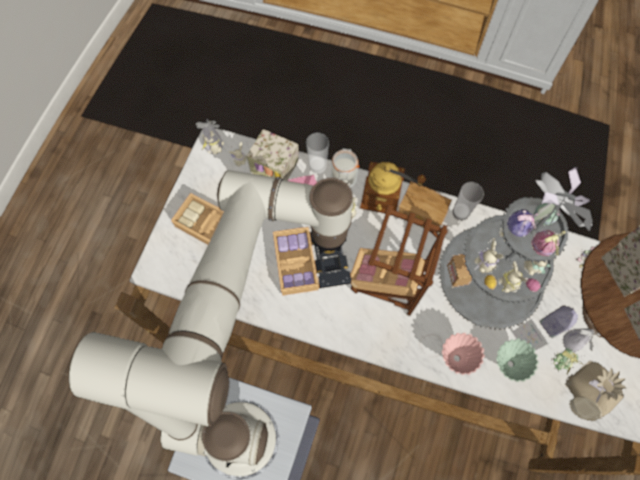

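```bash
python3 - <<'E'
from h import *
im=cv2.imread("pics/scene1.png"); c={"img":im}
a=crop(c,325,245,40,50,10); b=crop(c,170,300,40,50,10)
w=cv2.imread("pics/wrist1.png"); d=crop({"img":w},290,200,40,50,10)*3//2
cv2.imwrite("pics/ends.png",np.hstack([a,b])); cv2.imwrite("pics/ends2.png",crop({"img":w},110,190,220,145,3.5))
E
```

```text
(no output)
```

View pics/ends.png

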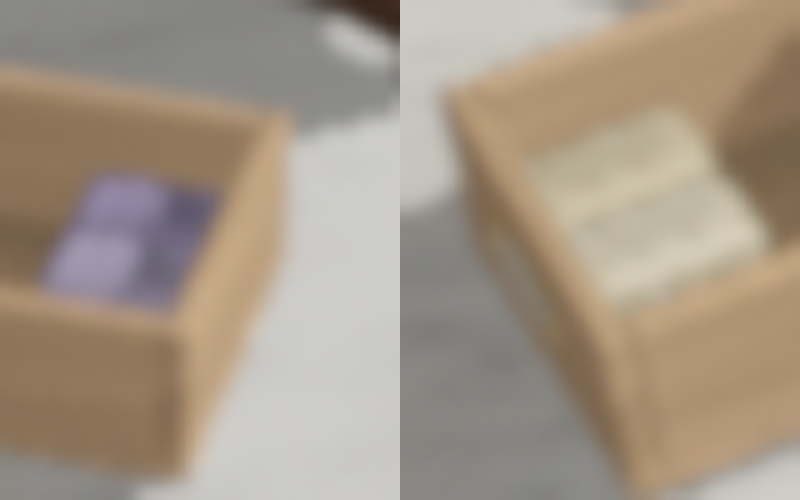

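View pics/ends2.png

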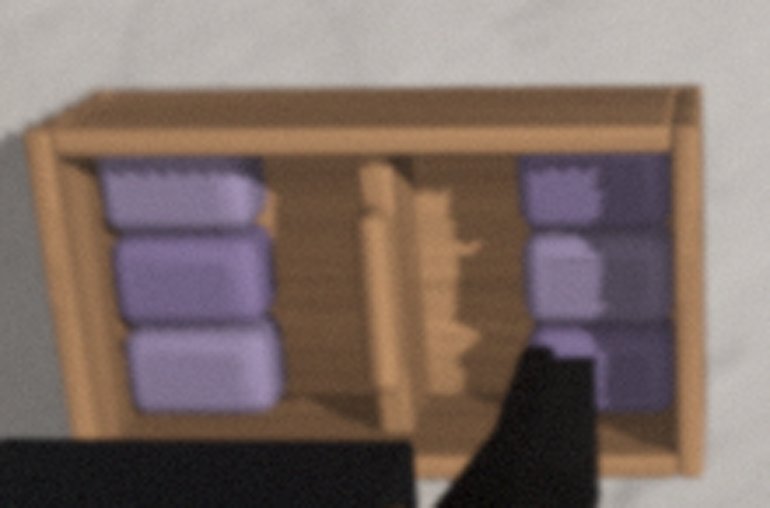

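```bash
python3 - <<'E'
from h import *; from station import *
c=capture("wrist"); w=lambda x,y:(x/3.5+110,y/3.5+190)
p,e=fit([(c,[(95,-55,60),(-95,-55,60),(-95,55,60)],[w(28,131),w(703,123),w(703,474)])],[530,18,0,27])
print(p,e)
a=crop(c,110,190,220,145,3.5);draw(a,c,p,0,3.5,(110,190));cv2.imwrite("pics/o4.png",a)
E
```

```text
[531.81989522  17.8195521    0.          27.48603034] [-1.57856837 -0.36630099  0.02113123 -0.07736471  1.72346456  0.82696011]
```

View pics/o4.png

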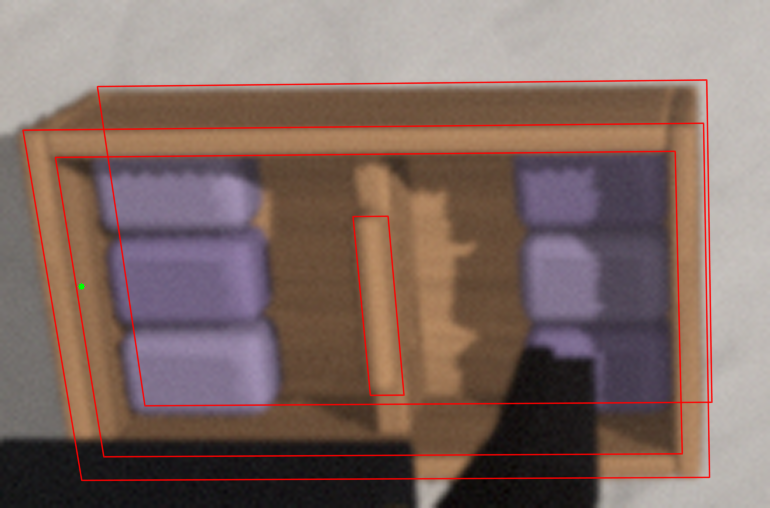

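The wrist overlay matches the lavender tray: (531.6, 17.8) mm, heading 27.5°. Its near end (right end in the picture) is plain, so the plate is at the far end. Moving over the grip board.

```bash
python3 -m crank '[{"linear":[-0.026,-0.0347,0],"delta_rot":[0,0,0],"gripper":40},{"linear":[-0.026,-0.0347,0.03],"delta_rot":[0,0,0],"gripper":40},{"linear":[-0.0256,-0.0346,0.04],"delta_rot":[0,0,0],"gripper":40},{"linear":[0,0,0.05],"delta_rot":[0,0,0],"gripper":40},{"linear":[0,0,0.04],"delta_rot":[0,0,0],"gripper":40},{"linear":[0,0,0],"delta_rot":[0,0,0],"gripper":40}]'
python3 - <<'E'
from station import *;from h import *
c=capture("wrist");cv2.imwrite("pics/w2.png",c["img"]);print(r.sense()["tcp_pos"])
E
```

```text
time_s: 4.08
tcp_pos: [0.5312, 0.0171, 0.1208]
ee_rot: [[0.454, -0.891, -0.005], [-0.891, -0.454, -0.002], [-0.001, 0.006, -1.0]]
wrist_force: [-0.9, -0.2, -0.4]
gripper_width: 0.401
[0.53307934 0.01741419 0.12309149]
```

View pics/w2.png

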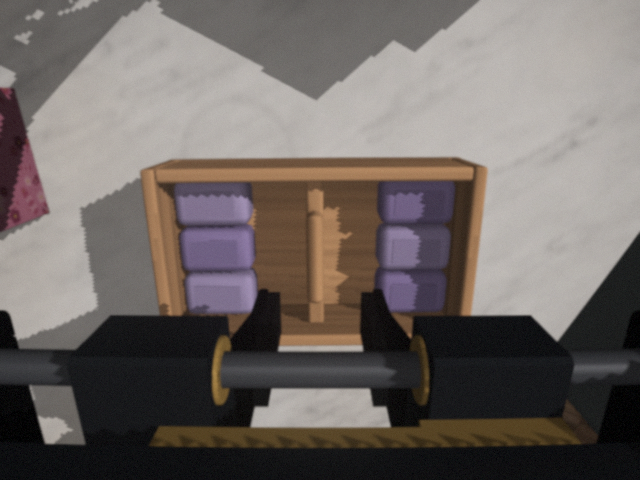

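```bash
python3 - <<'E'
from h import *; from station import *
c=capture("wrist")
p,e=fit([(c,[(95,-55,60),(-95,-55,60)],[(142,169),(487,167.5)])],[532,18,0,27.5])
print(p,e)
draw(c["img"],c,p);cv2.imwrite("pics/o5.png",c["img"][130:380,120:520].repeat(2,0).repeat(2,1));print(r.sense())
E
```

```text
[536.05559524  20.11643536   0.          27.3153416 ] [-0.86761852  0.08393353  0.86169151  0.07307444]
{'time_s': 4.175, 'joints': array([ 19.32425531,  18.65408414, -20.27963924,   0.0742465 ,
       -50.89226759,   7.70412905]), 'joint_velocities': array([-0.12857434, -1.35435048,  0.99633978, -0.02415581,  0.19463492,
        0.41839171]), 'effort': array([ 1.60858833e-02, -3.15664244e+01,  1.48439884e+01,  3.32322322e+00,
        4.29487272e-04, -1.01990631e-02]), 'tcp_pos': array([0.53411072, 0.0176299 , 0.12445672]), 'ee_rot': array([[ 4.55156208e-01, -8.90405858e-01,  3.19905159e-03],
       [-8.90410495e-01, -4.55158377e-01,  5.62539296e-05],
       [ 1.40598630e-03, -2.87407343e-03, -9.99994881e-01]]), 'wrist_force': array([ 0.55999644, -0.27707658,  0.85527752]), 'moment': array([0.0326091 , 0.11400321, 0.0059321 ]), 'gripper_width': 0.39679598671149946}
```

View pics/o5.png

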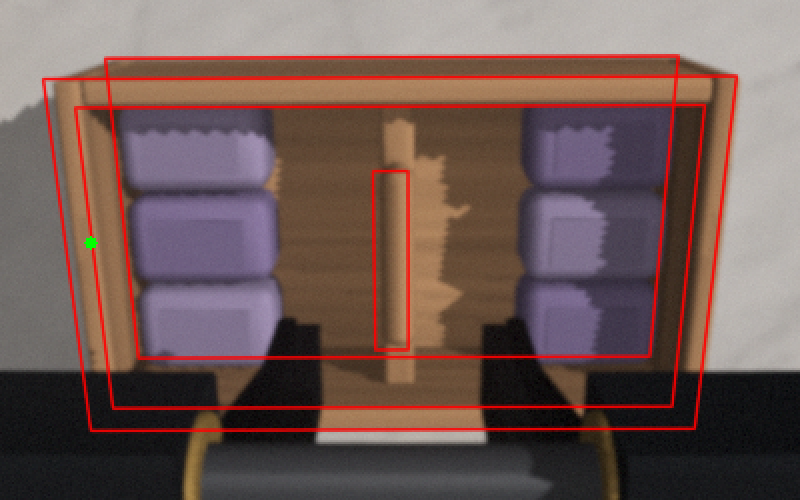

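```bash
python3 -m crank '[{"linear":[0,0,0],"delta_rot":[0,0,0],"gripper":40},{"linear":[0,0,0],"delta_rot":[0,0,0],"gripper":40}]'; python3 - <<'E'
from h import *; from station import *
c=capture("wrist"); cv2.imwrite("pics/w3.png",crop(c,120,130,400,250,2)); print(r.sense()["tcp_pos"],r.sense()["ee_rot"])
E
```

```text
time_s: 4.42
tcp_pos: [0.5334, 0.0176, 0.1243]
ee_rot: [[0.455, -0.89, 0.003], [-0.89, -0.455, 0.001], [0.001, -0.003, -1.0]]
wrist_force: [-0.4, -0.1, 0.5]
gripper_width: 0.401
[0.53316007 0.01755265 0.12399347] [[ 4.55276021e-01 -8.90346183e-01  2.72389266e-03]
 [-8.90350214e-01 -4.55275509e-01  8.41153352e-04]
 [ 4.91203945e-04 -2.80817537e-03 -9.99995936e-01]]
```

View pics/w3.png

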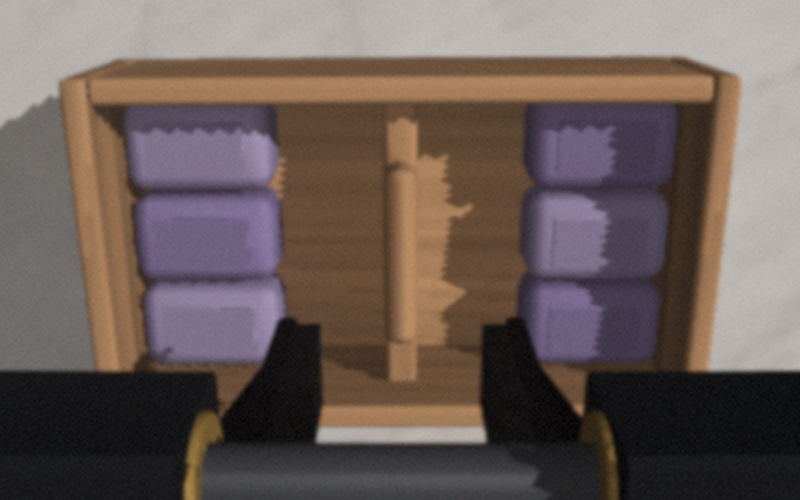

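```bash
python3 - <<'E'
from h import *; from station import *
c=capture("wrist"); w=lambda x,y:(x/2+120,y/2+130)
o=[(c,[(95,-55,60),(-95,-55,60),(0,-28,58),(0,28,58)],[w(62,80),w(740,78),w(401,170),w(402,345)])]
for fr in ((0,1,3),(0,1,2,3)):
  p,e=fit(o,[532,18,0,27.5],0,fr); print(p,e.round(1))
# visual-servo: where is TCP relative
t=r.sense(); print(np.array(t["ee_rot"]).T@(np.array([p[0],p[1],25])/1000-t["tcp_pos"]))
draw(c["img"],c,p);cv2.imwrite("pics/o6.png",crop(c,120,130,400,250,2))
E
```

```text
[533.14143557  19.25901792   0.          27.31295616] [-2.9 -0.5  3.3 -0.6  0.1  0.5 -0.1  2. ]
[532.82161739  20.01709522  -4.28103923  27.32199855] [ 0.2 -0.   0.  -0.2 -0.   0.1 -0.2  0.1]
[-0.00232216 -0.00086089  0.09864161]
```

View pics/o6.png

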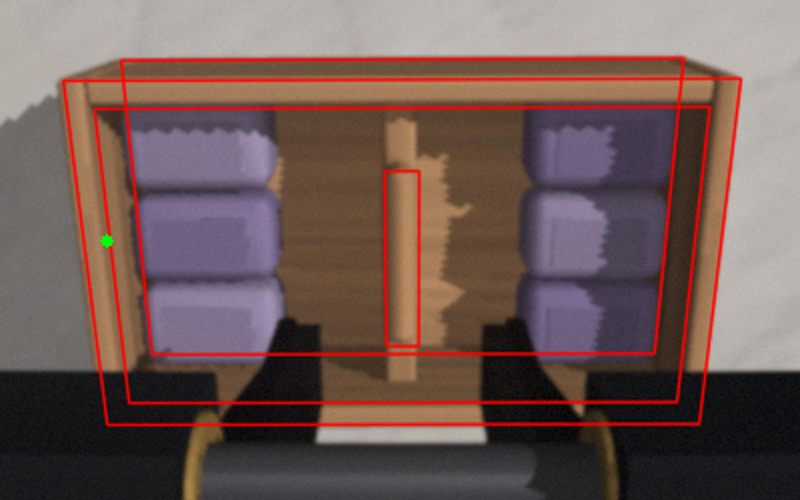

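The overlay fits within 0.2 px. Descending and gripping.

```bash
python3 -m crank '[{"linear":[-0.0015,-0.0008,0.03],"delta_rot":[0,0,0],"gripper":40},{"linear":[0,0,0.03],"delta_rot":[0,0,0],"gripper":40},{"linear":[0,0,0.025],"delta_rot":[0,0,0],"gripper":40},{"linear":[0,0,0.013],"delta_rot":[0,0,0],"gripper":40},{"linear":[0,0,0],"delta_rot":[0,0,0],"gripper":40},{"linear":[0,0,0],"delta_rot":[0,0,0],"gripper":40}]'
```

```text
time_s: 5.28
tcp_pos: [0.5334, 0.0194, 0.0256]
ee_rot: [[0.456, -0.89, 0.002], [-0.89, -0.456, 0.0], [0.001, -0.002, -1.0]]
wrist_force: [0.6, -0.8, 1.0]
gripper_width: 0.402
```

```bash
python3 -m crank '[{"linear":[0,0,0],"delta_rot":[0,0,0],"gripper":0},{"linear":[0,0,0],"delta_rot":[0,0,0],"gripper":0},{"linear":[0,0,0],"delta_rot":[0,0,0],"gripper":0},{"linear":[0,0,0],"delta_rot":[0,0,0],"gripper":0},{"linear":[0,0,0],"delta_rot":[0,0,0],"gripper":0}]'
```

```text
time_s: 5.9
tcp_pos: [0.5328, 0.0193, 0.0249]
ee_rot: [[0.456, -0.89, 0.001], [-0.89, -0.456, 0.0], [0.0, -0.001, -1.0]]
wrist_force: [0.1, -0.1, 1.7]
gripper_width: 0.114
```

```bash
python3 -m crank '[{"linear":[0,0,-0.01],"delta_rot":[0,0,0],"gripper":0},{"linear":[0,0,-0.02],"delta_rot":[0,0,0],"gripper":0},{"linear":[0,0,-0.04],"delta_rot":[0,0,0],"gripper":0},{"linear":[0,0,-0.05],"delta_rot":[0,0,0],"gripper":0},{"linear":[0,0,-0.05],"delta_rot":[0,0,0],"gripper":0},{"linear":[0,0,-0.03],"delta_rot":[0,0,0],"gripper":0},{"linear":[0,0,0],"delta_rot":[0,0,0],"gripper":0}]'
python3 -m crank '[{"linear":[-0.03,-0.00625,0],"delta_rot":[0,0,0],"gripper":0},{"linear":[-0.0405,-0.00625,0],"delta_rot":[0,0,0],"gripper":0},{"linear":[-0.0405,-0.00625,0],"delta_rot":[0,0,0],"gripper":0},{"linear":[-0.0405,-0.00625,0],"delta_rot":[0,0,0],"gripper":0},{"linear":[-0.0405,-0.00625,0],"delta_rot":[0,0,0],"gripper":0},{"linear":[-0.0405,-0.00625,0],"delta_rot":[0,0,0],"gripper":0},{"linear":[-0.0405,-0.00625,0],"delta_rot":[0,0,0],"gripper":0},{"linear":[-0.0405,-0.00625,0],"delta_rot":[0,0,0],"gripper":0},{"linear":[-0.01,0,0],"delta_rot":[0,0,0],"gripper":0},{"linear":[0,0,0],"delta_rot":[0,0,0],"gripper":0}]'
python3 -m crank '[{"linear":[0,0,0],"delta_rot":[0,0,-0.13],"gripper":0},{"linear":[0,0,0],"delta_rot":[0,0,-0.13],"gripper":0},{"linear":[0,0,0],"delta_rot":[0,0,-0.13],"gripper":0},{"linear":[0,0,0],"delta_rot":[0,0,-0.13],"gripper":0},{"linear":[0,0,0],"delta_rot":[0,0,-0.13],"gripper":0},{"linear":[0,0,0],"delta_rot":[0,0,-0.13],"gripper":0},{"linear":[0,0,0],"delta_rot":[0,0,-0.126],"gripper":0},{"linear":[0,0,0],"delta_rot":[0,0,0],"gripper":0},{"linear":[0,0,0],"delta_rot":[0,0,0],"gripper":0},{"linear":[0,0,0],"delta_rot":[0,0,0],"gripper":0}]'
python3 - <<'E'
from station import *;from h import *
for n in("wrist","top","scene"):
    c=capture(n);cv2.imwrite(f"pics/{n}4.png",c["img"])
print(r.sense()["wrist_force"])
E
```

```text
time_s: 6.78
tcp_pos: [0.5331, 0.0194, 0.2266]
ee_rot: [[0.455, -0.89, 0.005], [-0.89, -0.455, 0.002], [0.0, -0.005, -1.0]]
wrist_force: [-0.6, 0.1, -4.0]
gripper_width: 0.109
time_s: 8.02
tcp_pos: [0.4285, 0.3293, 0.2224]
ee_rot: [[0.456, -0.89, -0.003], [-0.89, -0.456, -0.003], [0.001, 0.004, -1.0]]
wrist_force: [0.3, 0.5, -3.2]
gripper_width: 0.111
time_s: 9.28
tcp_pos: [0.4297, 0.3295, 0.2244]
ee_rot: [[0.981, -0.192, -0.0], [-0.192, -0.981, -0.0], [-0.0, 0.0, -1.0]]
wrist_force: [0.4, 0.2, -3.2]
gripper_width: 0.112
[-0.10612739 -0.77709384 -3.42884707]
```

View pics/wrist4.png

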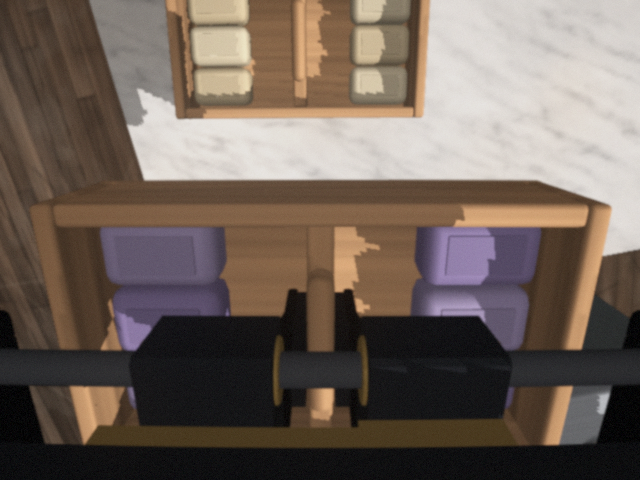

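View pics/scene4.png

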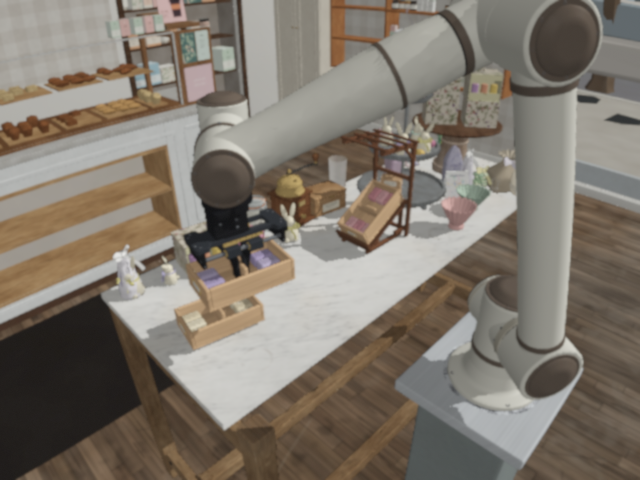

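```bash
python3 - <<'E'
from h import *
w={"img":cv2.imread("pics/wrist4.png")}
cv2.imwrite("pics/w4a.png",crop(w,155,0,290,130,2.75)); cv2.imwrite("pics/w4b.png",crop(w,20,170,600,260,1.33))
E
```

```text
(no output)
```

View pics/w4a.png

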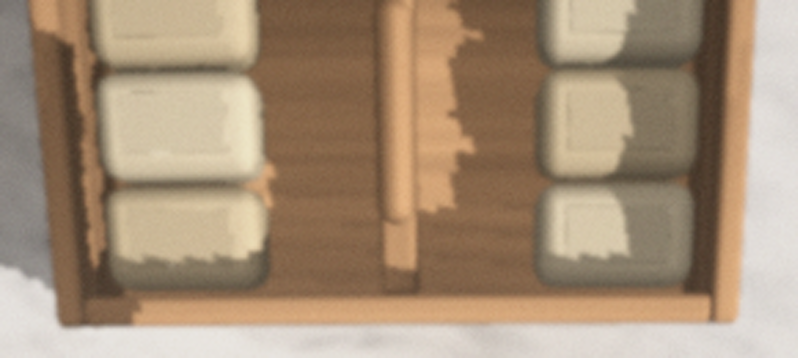

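View pics/w4b.png

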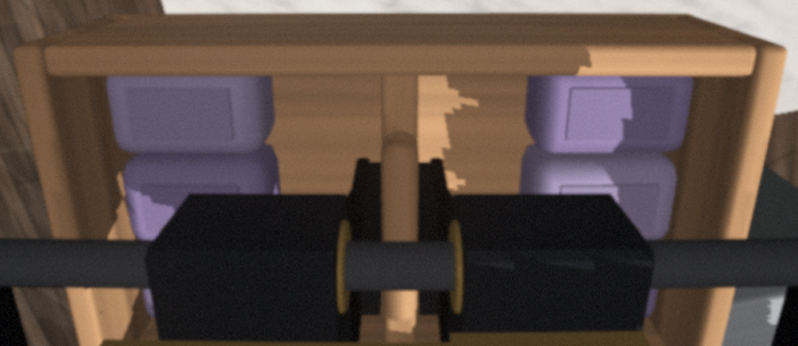

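```bash
cat > f5.py <<'E'
from h import *; from station import *
c=capture("wrist"); a=lambda x,y:(x/2.75+155,y/2.75); b=lambda x,y:(x/1.33+20,y/1.33+170)
oc=[(c,[(95,55,60),(-95,55,60),(0,28,58),(0,47,46)],[a(60,324),a(740,321),a(398,219),a(401,290)])]
p,e=fit(oc,[562,318,0,79]); print("cream",p.round(1),e.round(1))
q,e=fit(oc,[562,318,0,79],0,(0,1,2,3)); print("cream",q.round(1),e.round(1))
t=r.sense(); 
l,e=fit([(c,[(95,-55,60),(-95,-55,60),(0,-28,58)],[b(20,46),b(785,46),b(400,142)])],[430,330,200,79],0,(0,1,2,3)); print("lav",l.round(1),e.round(1),t["tcp_pos"])
print("cam",np.round(c["world_from_camera"],3))
d=crop(c,155,0,290,130,2.75);draw(d,c,p,0,2.75,(155,0));draw(d,c,q,0,2.75,(155,0),(255,0,0));cv2.imwrite("pics/o7.png",d)
E
python3 f5.py
```

```text
cream [565.2 320.    0.   79.2] [-0.6 -0.   0.6 -0.  -0.  -0.3  0.   0.5]
cream [565.3 320.   -1.6  79.2] [ 0.  -0.1 -0.  -0.1 -0.  -0.2  0.   0.5]
lav [430.4 329.6 196.2  79. ] [-0.3 -0.5 -0.6 -0.4  1.2  1.5] [0.42959566 0.32988415 0.2245321 ]
cam [[-0.191 -0.935 -0.298  0.513]
 [-0.982  0.181  0.059  0.314]
 [-0.001  0.304 -0.953  0.387]
 [ 0.     0.     0.     1.   ]]
```

View pics/o7.png

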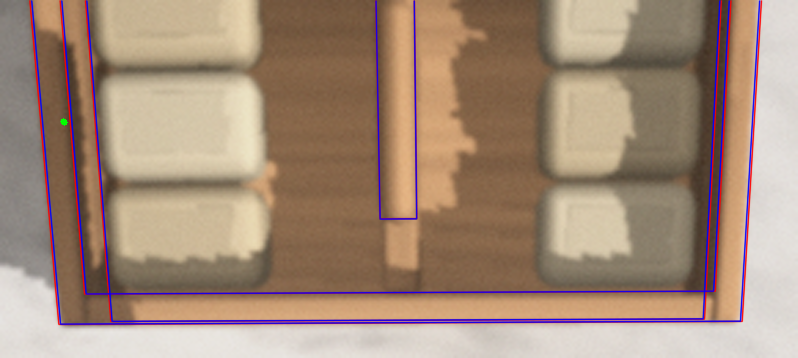

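```bash
cat >> h.py <<'E'
def ray(c,u,z=0.):
    K=np.array([[c["fx"],0,c["cx"]],[0,c["fy"],c["cy"]],[0,0,1.]])
    n=cv2.undistortPoints(np.array([[u]],float),K,np.asarray(c["dist_coeffs"],float))[0,0]
    M=c["world_from_camera"]; d=M[:3,:3]@np.array([n[0],n[1],1]); o=M[:3,3]
    return o+d*(z-o[2])/d[2]
E
python3 - <<'E'
from h import *; from station import *
T=capture("top");S=capture("scene")
for n,u in (("bunny",(238,160)),("flower",(212,150)),("box",(262,180)),("boxl",(248,170)),("soap",(305,205))): print(n,ray(T,u,0.0).round(3))
for n,u in (("bunny",(170,284)),("flower",(130,296)),("boxcorner",(191,275)),("soap",(248,262)),("hare",(290,243))): print(n,ray(S,u,0.0).round(3))
E
python3 -m crank '[{"linear":[0.0268,-0.0152,0],"delta_rot":[0,0,0],"gripper":0},{"linear":[0.0268,-0.0152,0],"delta_rot":[0,0,0],"gripper":0},{"linear":[0.0268,-0.0152,0],"delta_rot":[0,0,0],"gripper":0},{"linear":[0.0268,-0.0152,0],"delta_rot":[0,0,0],"gripper":0},{"linear":[0.0268,-0.0152,0],"delta_rot":[0,0,-0.004],"gripper":0},{"linear":[0,0,0],"delta_rot":[0,0,0],"gripper":0},{"linear":[0,0,0.03],"delta_rot":[0,0,0],"gripper":0},{"linear":[0,0,0.04],"delta_rot":[0,0,0],"gripper":0},{"linear":[0,0,0],"delta_rot":[0,0,0],"gripper":0},{"linear":[0,0,0],"delta_rot":[0,0,0],"gripper":0}]'
python3 - <<'E'
from station import *;from h import *
for n in("wrist","scene"):
    c=capture(n);cv2.imwrite(f"pics/{n}5.png",c["img"] if n=="wrist" else crop(c,100,180,230,180,3.4))
print(r.sense()["tcp_pos"])
E
```

```text
bunny [0.821 0.324 0.   ]
flower [0.831 0.423 0.   ]
box [ 0.775  0.221 -0.   ]
boxl [0.796 0.278 0.   ]
soap [0.733 0.058 0.   ]
bunny [0.808 0.325 0.   ]
flower [0.839 0.434 0.   ]
boxcorner [0.803 0.259 0.   ]
soap [0.737 0.101 0.   ]
hare [ 0.726 -0.058  0.   ]
time_s: 10.82
tcp_pos: [0.5764, 0.3796, 0.1564]
ee_rot: [[0.983, -0.186, 0.003], [-0.186, -0.983, 0.001], [0.002, -0.002, -1.0]]
wrist_force: [-0.0, 0.0, -3.6]
gripper_width: 0.111
[0.57664187 0.37990037 0.15730908]
```

View pics/wrist5.png

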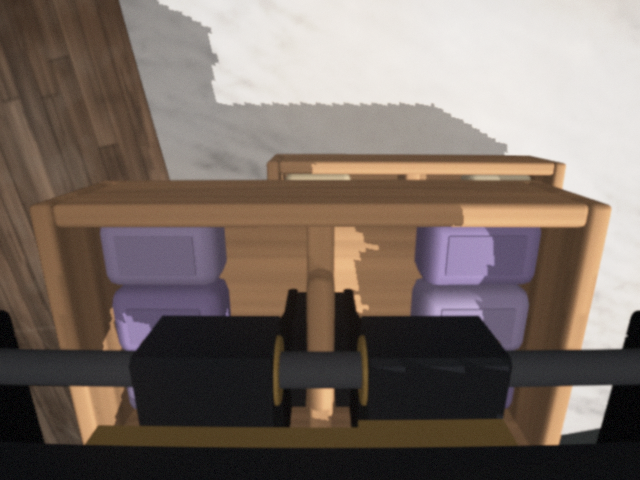

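View pics/scene5.png

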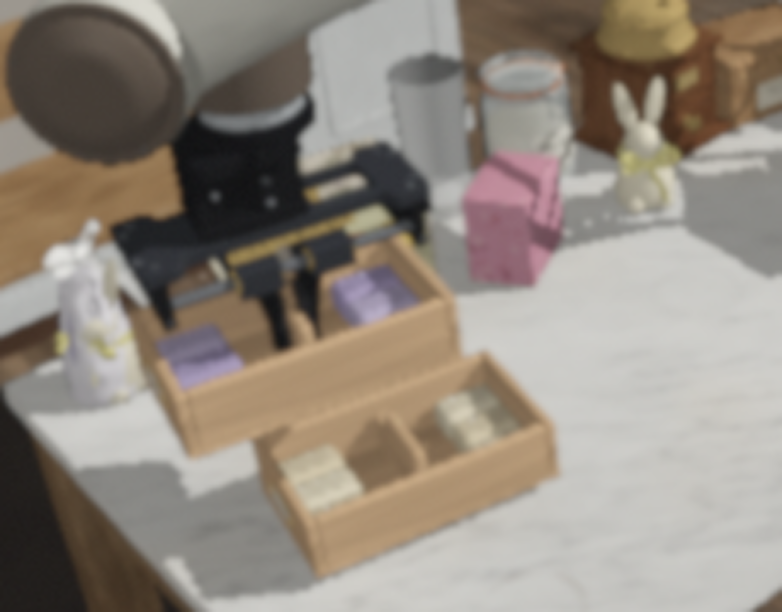

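```bash
python3 - <<'E'
from h import *; from station import *
c=capture("wrist"); p=[565.2,320,0,79.2]
print(proj(c,W(p,[(95,-55,60),(-95,-55,60),(95,-55,10),(-95,-55,10)])).round(1))
t=r.sense(); R=np.array(t["ee_rot"]); print(t["tcp_pos"], R.T@(np.array([.576,.379,.0749])-t["tcp_pos"]), np.degrees(np.arctan2(-R[1,1],-R[0,1])))
d=crop(c,240,140,350,60,2.2);cv2.imwrite("pics/w6.png",d)
E
```

```text
[[267.5 160.5]
 [568.8 162.4]
 [276.  152.9]
 [531.  154.4]]
[0.57648537 0.37979661 0.15712266] [-0.00055237  0.00114824  0.08221808] 79.26051722826801
```

View pics/w6.png

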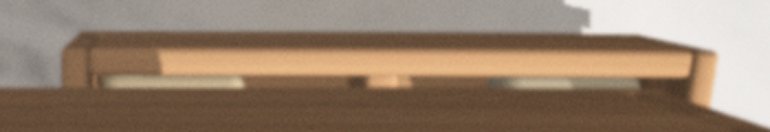

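```bash
python3 -m crank '[{"linear":[-0.0005,0.0006,0.03],"delta_rot":[0,0,0],"gripper":0},{"linear":[0,0,0.025],"delta_rot":[0,0,0],"gripper":0},{"linear":[0,0,0.008],"delta_rot":[0,0,0],"gripper":0},{"linear":[0,0,0],"delta_rot":[0,0,0],"gripper":0},{"linear":[0,0,0],"delta_rot":[0,0,0],"gripper":0},{"linear":[0,0,0],"delta_rot":[0,0,0],"gripper":0}]'
python3 - <<'E'
from station import *;from h import *
c=capture("scene");cv2.imwrite("pics/s6.png",crop(c,100,220,200,150,4)); print(r.sense()["tcp_pos"])
E
```

```text
time_s: 11.72
tcp_pos: [0.5756, 0.379, 0.093]
ee_rot: [[0.982, -0.187, 0.002], [-0.187, -0.982, 0.002], [0.001, -0.002, -1.0]]
wrist_force: [-0.2, -0.2, -3.3]
gripper_width: 0.113
[0.5754485  0.37883693 0.09267593]
```

View pics/s6.png

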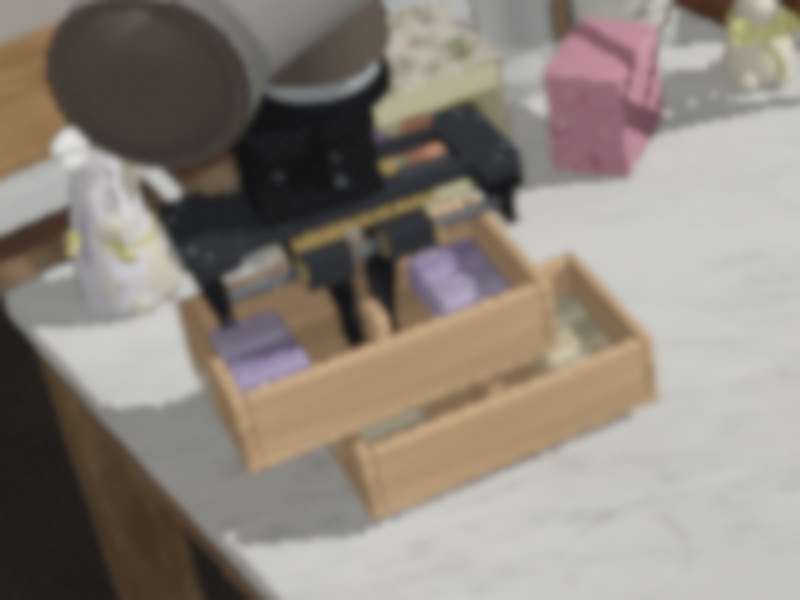

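```bash
python3 - <<'E'
from station import *;from h import *
c=capture("scene");cv2.imwrite("pics/s7.png",crop(c,135,285,75,70,10))
T=capture("top");cv2.imwrite("pics/t7.png",crop(T,150,140,120,110,6))
E
```

```text
(no output)
```

View pics/s7.png

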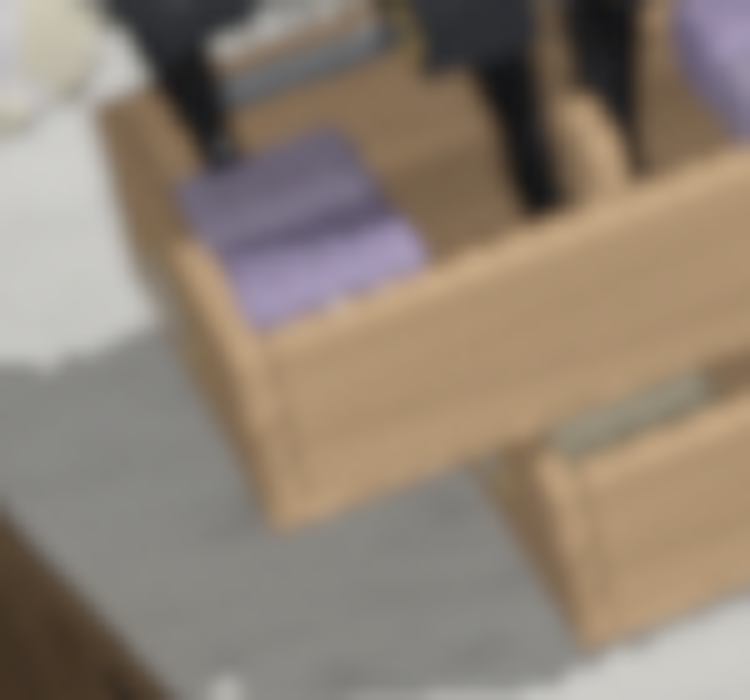

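View pics/t7.png

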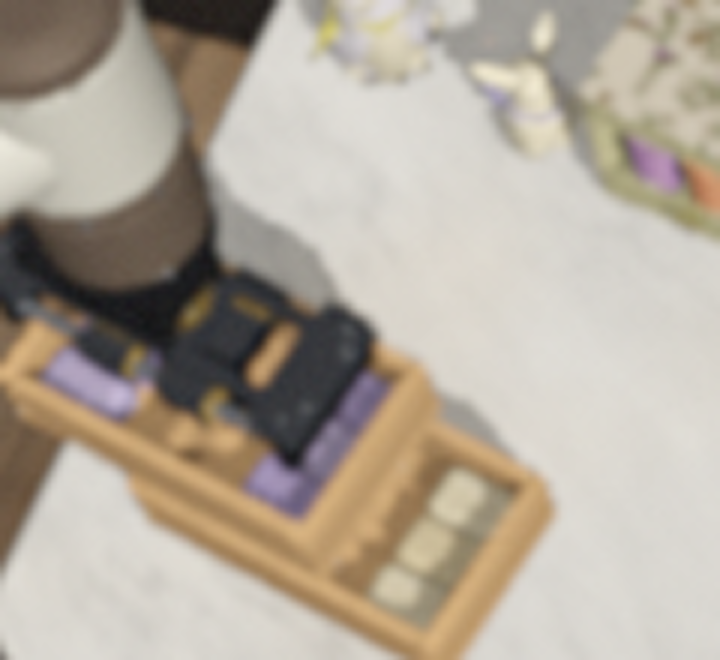

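The top picture shows that lavender's inward end (crop 350,470) is plain, so the plate end points outward. Lowering gently.

```bash
python3 -m crank '[{"linear":[0.0005,-0.0004,0.005],"delta_rot":[0,0,0],"gripper":0},{"linear":[0,0,0.003],"delta_rot":[0,0,0],"gripper":0},{"linear":[0,0,0.003],"delta_rot":[0,0,0],"gripper":0},{"linear":[0,0,0.002],"delta_rot":[0,0,0],"gripper":0},{"linear":[0,0,0.002],"delta_rot":[0,0,0],"gripper":0},{"linear":[0,0,0],"delta_rot":[0,0,0],"gripper":0},{"linear":[0,0,0],"delta_rot":[0,0,0],"gripper":0}]'
```

```text
time_s: 12.75
tcp_pos: [0.5757, 0.3788, 0.0767]
ee_rot: [[0.982, -0.187, 0.0], [-0.187, -0.982, 0.0], [0.0, -0.0, -1.0]]
wrist_force: [-0.4, -0.5, -3.6]
gripper_width: 0.114
```

At 8 mm below rim-ride height there's still no contact, so the runners are in the gaps.

```bash
python3 -m crank '[{"linear":[0,0,0.001],"delta_rot":[0,0,0],"gripper":0},{"linear":[0,0,0.001],"delta_rot":[0,0,0],"gripper":0},{"linear":[0,0,0.001],"delta_rot":[0,0,0],"gripper":0},{"linear":[0,0,0],"delta_rot":[0,0,0],"gripper":0},{"linear":[0,0,0],"delta_rot":[0,0,0],"gripper":0}]'
```

```text
time_s: 13.38
tcp_pos: [0.5757, 0.3789, 0.0749]
ee_rot: [[0.982, -0.186, 0.001], [-0.186, -0.982, 0.0], [0.001, -0.001, -1.0]]
wrist_force: [-3.8, -1.1, 6.6]
gripper_width: 0.115
```

```bash
python3 -m crank '[{"linear":[0,0,-0.0005],"delta_rot":[0,0,0],"gripper":40},{"linear":[0,0,0],"delta_rot":[0,0,0],"gripper":40},{"linear":[0,0,0],"delta_rot":[0,0,0],"gripper":40},{"linear":[0,0,0],"delta_rot":[0,0,0],"gripper":40},{"linear":[0,0,0],"delta_rot":[0,0,0],"gripper":40}]'
python3 -m crank '[{"linear":[0,0,-0.03],"delta_rot":[0,0,0],"gripper":40},{"linear":[0,0,-0.05],"delta_rot":[0,0,0],"gripper":40},{"linear":[0,0,-0.05],"delta_rot":[0,0,0],"gripper":40},{"linear":[0,0,-0.04],"delta_rot":[0,0,0],"gripper":40},{"linear":[-0.05,0.01,-0.02],"delta_rot":[0,0,0],"gripper":40},{"linear":[-0.05,0.01,0],"delta_rot":[0,0,0],"gripper":40},{"linear":[-0.03,0.01,0],"delta_rot":[0,0,0],"gripper":40},{"linear":[0,0,0],"delta_rot":[0,0,0],"gripper":40},{"linear":[0,0,0],"delta_rot":[0,0,0],"gripper":40},{"linear":[0,0,0],"delta_rot":[0,0,0],"gripper":40}]'
python3 - <<'E'
from station import *;from h import *
c=capture("wrist");cv2.imwrite("pics/w8.png",c["img"])
c=capture("scene");cv2.imwrite("pics/s8.png",crop(c,120,220,180,140,4))
E
```

```text
time_s: 14.0
tcp_pos: [0.5757, 0.3788, 0.0739]
ee_rot: [[0.982, -0.187, 0.0], [-0.187, -0.982, -0.0], [0.0, 0.0, -1.0]]
wrist_force: [-0.1, -0.8, 0.1]
gripper_width: 0.399
time_s: 15.25
tcp_pos: [0.4431, 0.3736, 0.2636]
ee_rot: [[0.982, -0.188, -0.0], [-0.188, -0.982, -0.0], [-0.0, 0.0, -1.0]]
wrist_force: [-0.3, 0.2, 0.1]
gripper_width: 0.398
```

View pics/w8.png

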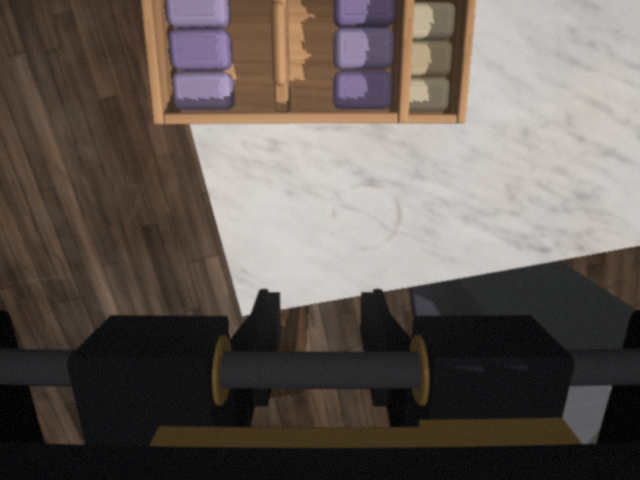

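View pics/s8.png

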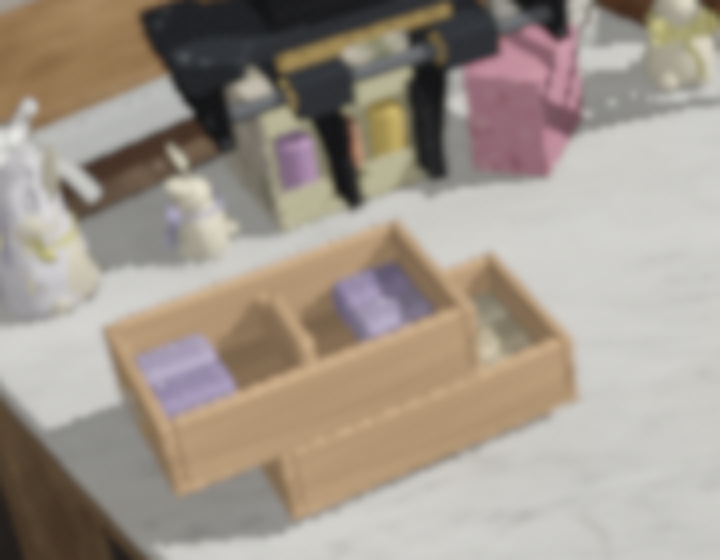

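```bash
python3 - <<'E'
from station import *;from h import *
c=capture("wrist");cv2.imwrite("pics/w9.png",crop(c,130,0,360,135,2.2))
l=[576.2,378.8,50,79.2]; cr=[565.1,320.1,0,79.2]
d=crop(c,130,0,360,135,2.2);draw(d,c,l,0,2.2,(130,0));draw(d,c,cr,0,2.2,(130,0),(255,0,0));cv2.imwrite("pics/o9.png",d)
E
```

```text
(no output)
```

View pics/w9.png

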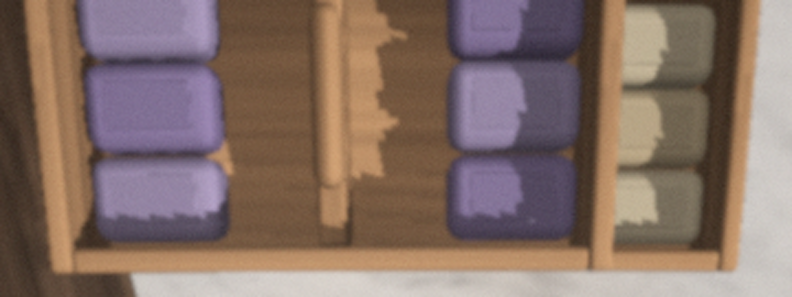

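View pics/o9.png

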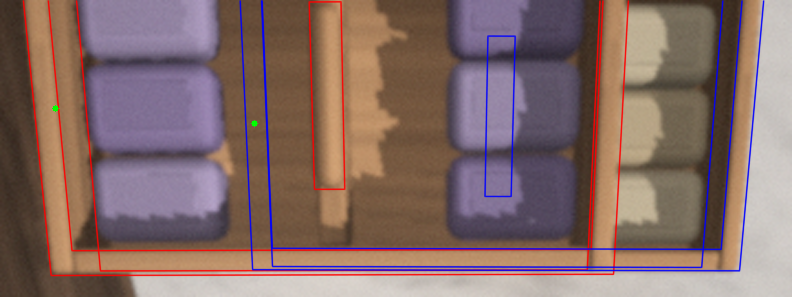

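The wrist overlay agrees, with lavender seated at (576,379), z 50, next to cream at (565,320). Next is the rose tray, so I'm taking fresh pictures of the stand.

```bash
python3 - <<'E'
from station import *;from h import *
c=capture("scene");cv2.imwrite("pics/s10.png",crop(c,320,120,110,140,5.4)[:, :600])
T=capture("top");cv2.imwrite("pics/t10.png",crop(T,335,185,125,135,5.4)); cv2.imwrite("pics/top10.png",T["img"])
E
```

```text
(no output)
```

View pics/s10.png

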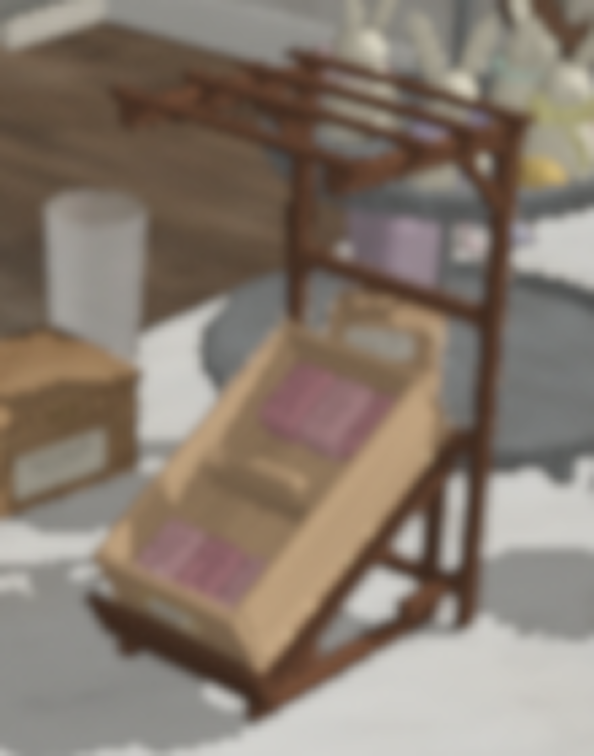

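View pics/t10.png

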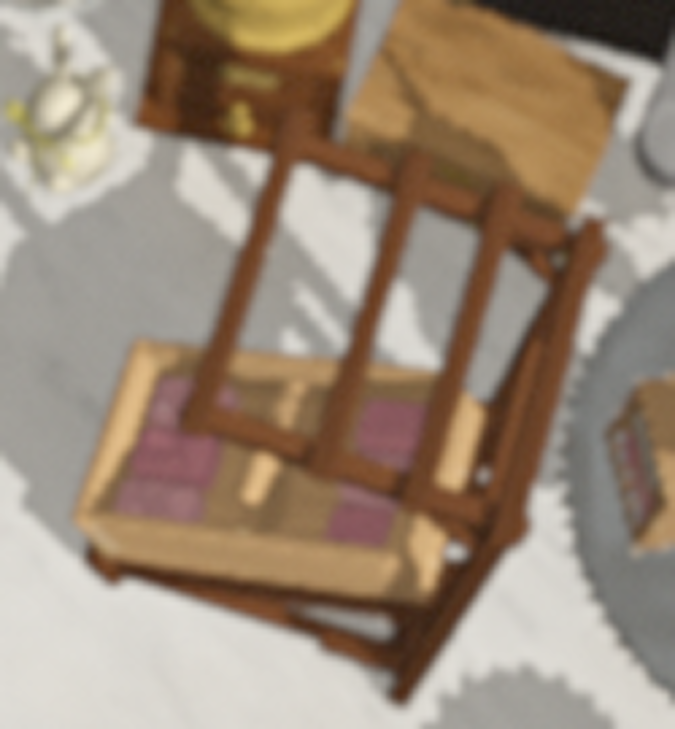

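```bash
cat > f10.py <<'E'
from station import *;from h import *
S=capture("scene");T=capture("top")
s=lambda x,y:(x/5.4+320,y/5.4+120); t=lambda x,y:(x/5.4+335,y/5.4+185)
A,B,C,D=(95,-55,60),(-95,-55,60),(-95,55,60),(95,55,60)
o=[(S,[A,D,B,C,(95,55,10)],[s(100,560),s(243,638),s(287,322),s(438,375),s(262,670)]),(T,[A,D,B,C],[t(138,340),t(78,520),t(490,400),t(442,550)])]
for fr in ((0,1,2,3),):
  p,e=fit(o,[557,-270,80,88],30,fr);print(p.round(1),e.round(1))
a=crop(S,320,120,80,140,5);draw(a,S,p,30,5,(320,120))
b=crop(T,340,190,80,140,5);draw(b,T,p,30,5,(340,190));cv2.imwrite("pics/o10.png",np.hstack([a,b])[:600,:800])
E
python3 f10.py
```

```text
[ 567.2 -280.7   62.5   89.4] [-0.8 -0.6 -0.4 -2.3 -0.1 -0.1 -0.5  0.3  0.9  1.   4.4  0.4  4.3  0.7
 -1.5 -5.3 -3.   3. ]
```

View pics/o10.png

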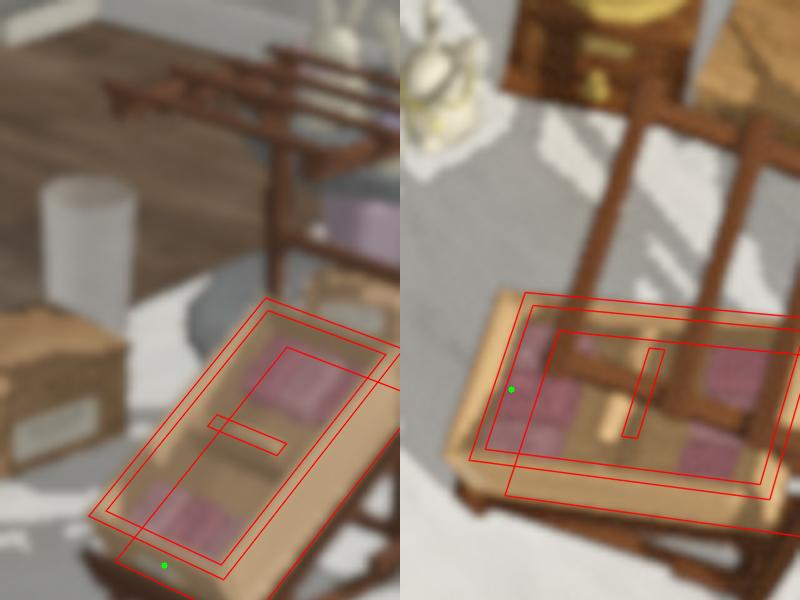

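```bash
sed -i 's/t(490,400),t(442,550)/t(449,385),t(413,553)/' f10.py; python3 f10.py
```

```text
[ 559.8 -269.9   69.    89.4] [-1.4 -0.3 -0.7 -1.9 -0.3 -0.3 -0.5  0.2  0.7  1.4  0.3  0.8  0.1  1.2
  2.1 -2.1 -1.8  3.1]
```

View pics/o10.png

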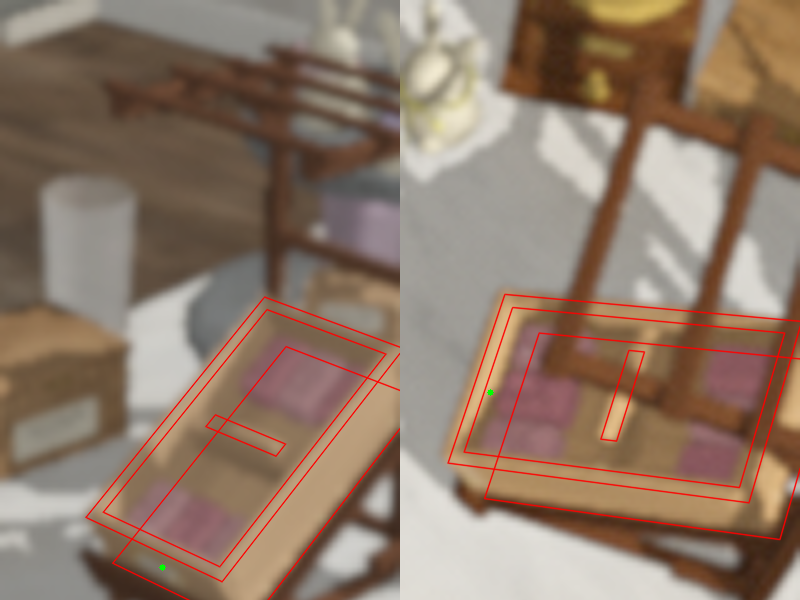

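The second rose fit is good: about (560,-270), z 69, heading about 89°. Now turning the wrist end for end at safe height.

```bash
python3 -m crank '[{"linear":[0,0,0],"delta_rot":[0,0,0.174],"gripper":40},{"linear":[0,0,0],"delta_rot":[0,0,0.174],"gripper":40},{"linear":[0,0,0],"delta_rot":[0,0,0.174],"gripper":40},{"linear":[0,0,0],"delta_rot":[0,0,0.174],"gripper":40},{"linear":[0,0,0],"delta_rot":[0,0,0.174],"gripper":40},{"linear":[0,0,0],"delta_rot":[0,0,0.174],"gripper":40},{"linear":[0,0,0],"delta_rot":[0,0,0.174],"gripper":40},{"linear":[0,0,0],"delta_rot":[0,0,0.174],"gripper":40},{"linear":[0,0,0],"delta_rot":[0,0,0.174],"gripper":40},{"linear":[0,0,0],"delta_rot":[0,0,0.174],"gripper":40}]'
python3 -m crank '[{"linear":[0,0,0],"delta_rot":[0,0,0.174],"gripper":40},{"linear":[0,0,0],"delta_rot":[0,0,0.174],"gripper":40},{"linear":[0,0,0],"delta_rot":[0,0,0.174],"gripper":40},{"linear":[0,0,0],"delta_rot":[0,0,0.174],"gripper":40},{"linear":[0,0,0],"delta_rot":[0,0,0.174],"gripper":40},{"linear":[0,0,0],"delta_rot":[0,0,0.174],"gripper":40},{"linear":[0,0,0],"delta_rot":[0,0,0.174],"gripper":40},{"linear":[0,0,0],"delta_rot":[0,0,0],"gripper":40}]'; python3 -c "
from station import r;print(r.sense()['joints'].round(1))"
```

```text
time_s: 16.95
tcp_pos: [0.4423, 0.3736, 0.2641]
ee_rot: [[-0.355, -0.935, 0.0], [-0.935, 0.355, 0.0], [-0.0, -0.0, -1.0]]
wrist_force: [0.3, 0.4, 0.4]
gripper_width: 0.403
time_s: 17.95
tcp_pos: [0.4423, 0.3736, 0.2641]
ee_rot: [[-1.0, 0.002, 0.0], [0.002, 1.0, 0.0], [-0.0, 0.0, -1.0]]
wrist_force: [0.7, 0.1, -0.1]
gripper_width: 0.4
[  56.2   16.    -2.3    0.   -71.6 -146.3]
```

```bash
python3 -m crank '[{"linear":[-0.013,-0.044,0],"delta_rot":[0,0,0],"gripper":40},{"linear":[-0.013,-0.044,0],"delta_rot":[0,0,0],"gripper":40},{"linear":[-0.013,-0.044,0],"delta_rot":[0,0,0],"gripper":40},{"linear":[-0.013,-0.044,0],"delta_rot":[0,0,0],"gripper":40},{"linear":[-0.013,-0.044,0],"delta_rot":[0,0,0],"gripper":40},{"linear":[-0.013,-0.044,0],"delta_rot":[0,0,0],"gripper":40},{"linear":[-0.013,-0.044,0],"delta_rot":[0,0,0],"gripper":40},{"linear":[-0.013,-0.044,0],"delta_rot":[0,0,0],"gripper":40},{"linear":[-0.013,-0.044,0],"delta_rot":[0,0,0],"gripper":40},{"linear":[0,0,0],"delta_rot":[0,0,0],"gripper":40}]'
python3 -m crank '[{"linear":[0,0,0],"delta_rot":[0.13,0,0],"gripper":40},{"linear":[0,0,0],"delta_rot":[0.13,0,0],"gripper":40},{"linear":[0,0,0],"delta_rot":[0.13,0,0],"gripper":40},{"linear":[0,0,0],"delta_rot":[0.1336,0,0],"gripper":40},{"linear":[0,0,0],"delta_rot":[0,0,0],"gripper":40},{"linear":[0,0,0],"delta_rot":[0,0,0],"gripper":40},{"linear":[0,0,0],"delta_rot":[0,0,0],"gripper":40}]'
python3 - <<'E'
from station import *;from h import *
c=capture("wrist");cv2.imwrite("pics/w11.png",c["img"]);print(r.sense()["joints"].round(1))
c=capture("scene");cv2.imwrite("pics/s11.png",c["img"])
E
```

```text
time_s: 19.2
tcp_pos: [0.558, -0.0254, 0.2638]
ee_rot: [[-1.0, 0.005, -0.0], [0.005, 1.0, -0.0], [0.0, -0.0, -1.0]]
wrist_force: [-0.7, -0.1, -0.5]
gripper_width: 0.402
time_s: 20.08
tcp_pos: [0.5579, -0.0231, 0.2648]
ee_rot: [[-1.0, 0.005, -0.001], [0.005, 0.867, -0.498], [-0.001, -0.498, -0.867]]
wrist_force: [1.3, -0.3, -0.5]
gripper_width: 0.4
[  27.4   16.7  -16.7   27.5  -73.4 -129.6]
```

View pics/w11.png

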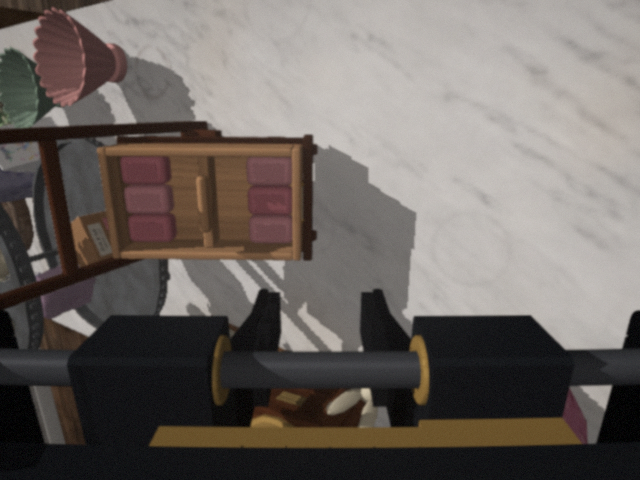

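View pics/s11.png

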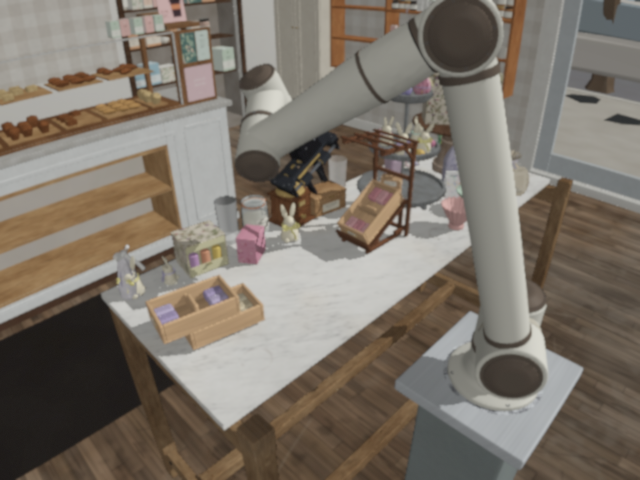

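```bash
python3 - <<'E'
from station import *;from h import *
c=capture("wrist");cv2.imwrite("pics/w12.png",crop(c,85,115,250,160,3.2))
E
```

```text
(no output)
```

View pics/w12.png

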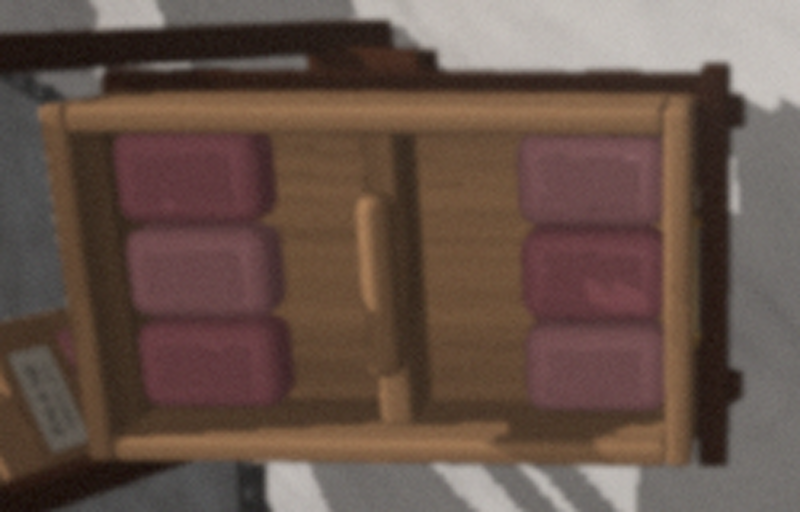

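```bash
cat > f12.py <<'E'
from station import *;from h import *
c=capture("wrist");w=lambda x,y:(x/3.2+85,y/3.2+115)
o=[(c,[(-95,55,60),(95,55,60),(95,-55,60),(-95,-55,60),(0,28,58),(0,-28,58)],[w(40,104),w(692,94),w(690,464),w(91,461),w(368,196),w(386,372)])]
p,e=fit(o,[560,-270,70,89],30,(0,1,2,3));print(p.round(1),e.round(1))
# free tilt
from scipy.optimize import least_squares
f=lambda q:(proj(c,W(q[:4],o[0][1],q[4]))-np.array(o[0][2])).ravel()
s=least_squares(f,list(p)+[30]);print(s.x.round(1),s.fun.round(1))
d=crop(c,85,115,250,160,3.2);draw(d,c,p,30,3.2,(85,115));cv2.imwrite("pics/o12.png",d)
E
python3 f12.py
```

```text
[ 560.2 -263.    74.1   89.6] [-1.  -0.1 -0.7  2.2  1.3 -1.   0.2 -0.5  0.6 -0.6 -0.2  1.2]
[ 559.7 -260.8   74.9   89.9   28.8] [-0.8 -0.3 -1.   1.3  1.5 -0.6  0.7 -0.6  0.1 -1.  -0.5  1.1]
```

View pics/o12.png

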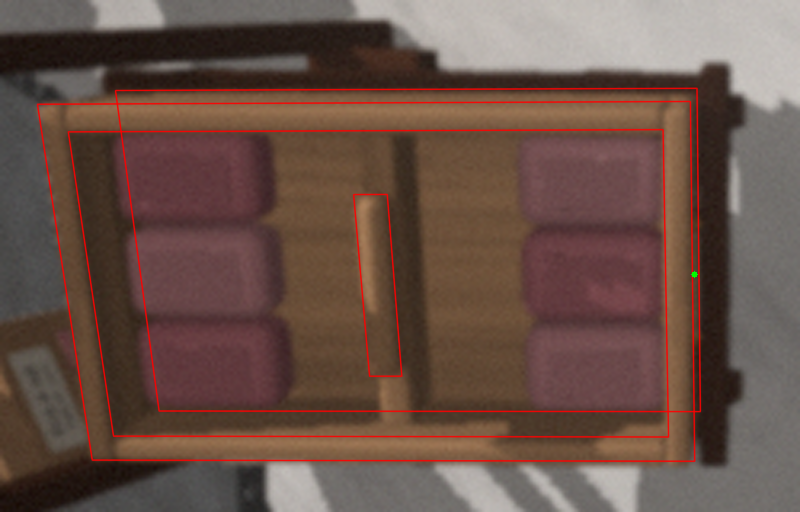

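```bash
python3 - <<'E'
from station import *;from h import *
T=capture("top")
for u in((361,208),(385,212),(400,215)):print(ray(T,u,0).round(3))
E
python3 -m crank '[{"linear":[-0.002,0,0.04],"delta_rot":[0,0,0],"gripper":40},{"linear":[0,0,0.05],"delta_rot":[0,0,0],"gripper":40},{"linear":[0,0,0.045],"delta_rot":[0,0,0],"gripper":40},{"linear":[0,0,0.016],"delta_rot":[0,0,0],"gripper":40},{"linear":[0,0,0],"delta_rot":[0,0,0],"gripper":40},{"linear":[0,0,0],"delta_rot":[0,0,0],"gripper":40}]'
python3 - <<'E'
from station import *;from h import *
c=capture("wrist");cv2.imwrite("pics/w13.png",c["img"]);print(r.sense()["joints"].round(1))
c=capture("scene");cv2.imwrite("pics/s13.png",crop(c,220,100,220,170,3.6))
E
```

```text
[ 0.779 -0.115  0.   ]
[ 0.79  -0.192  0.   ]
[ 0.795 -0.241  0.   ]
time_s: 21.08
tcp_pos: [0.5608, -0.0976, 0.1349]
ee_rot: [[-1.0, 0.005, 0.001], [0.003, 0.866, -0.499], [-0.003, -0.499, -0.866]]
wrist_force: [0.4, 0.5, 0.8]
gripper_width: 0.402
[  18.9   22.9  -30.2   36.1  -53.4 -135.3]
```

View pics/w13.png

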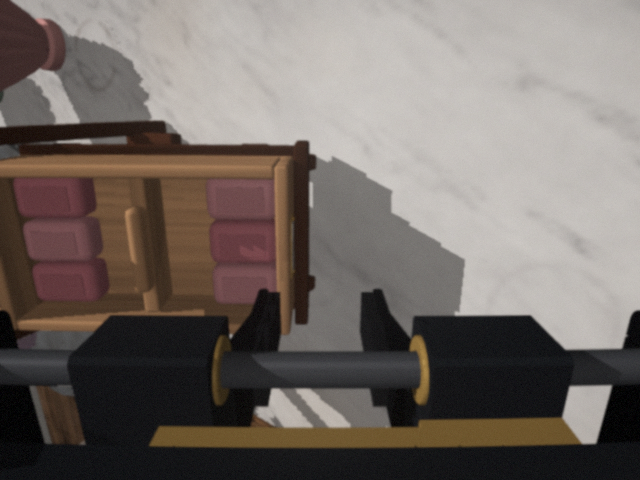

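View pics/s13.png

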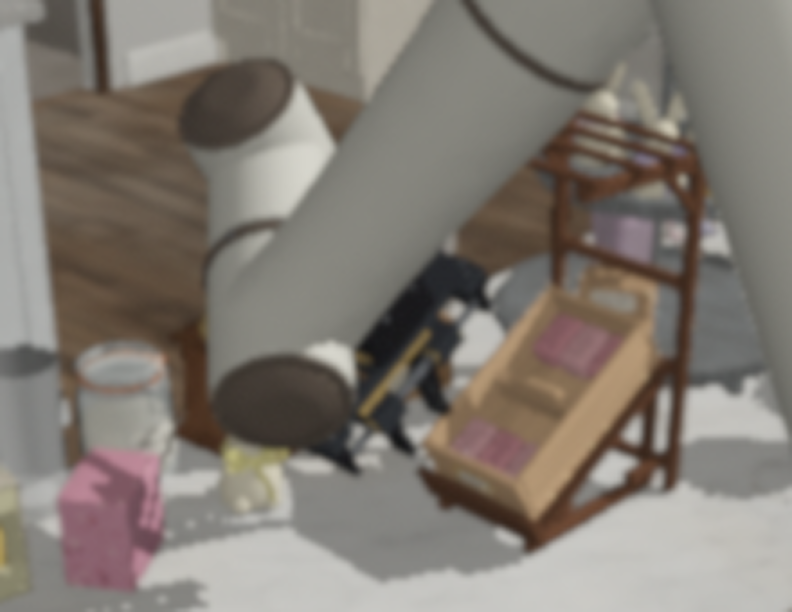

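```bash
python3 - <<'E'
from station import *;from h import *
c=capture("wrist");cv2.imwrite("pics/w14.png",crop(c,0,130,320,220,2.5))
d=crop(c,0,130,320,220,2.5);draw(d,c,[560,-262.5,74.2,89.7],30,2.5,(0,130));cv2.imwrite("pics/o14.png",d)
E
```

```text
(no output)
```

View pics/o14.png

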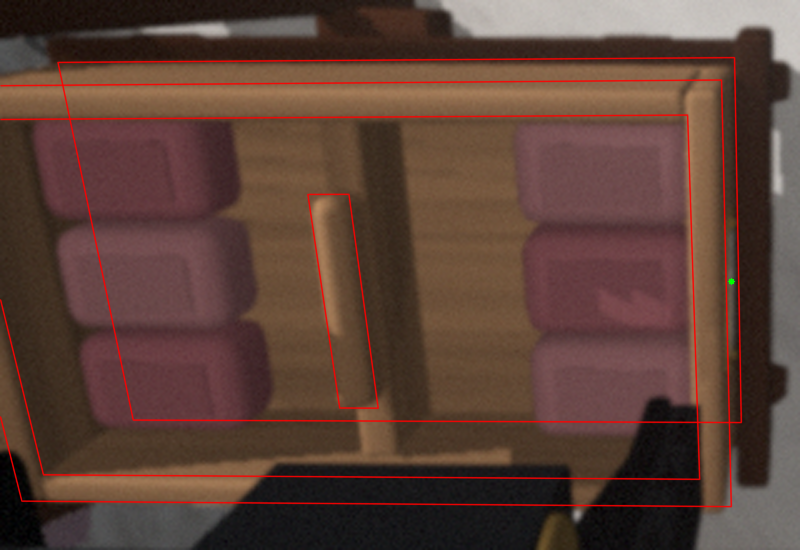

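```bash
python3 -m crank '[{"linear":[0.0002,-0.028,0.0155],"delta_rot":[0,0,0],"gripper":40},{"linear":[0.0002,-0.028,0.0155],"delta_rot":[0,0,0],"gripper":40},{"linear":[0.0002,-0.028,0.0155],"delta_rot":[0,0,0],"gripper":40},{"linear":[0.0002,-0.0286,0.0153],"delta_rot":[0,0,0],"gripper":40},{"linear":[0,0,0],"delta_rot":[0,0,0],"gripper":40},{"linear":[0,0,0],"delta_rot":[0,0,0],"gripper":40},{"linear":[0,0,0],"delta_rot":[0,0,0],"gripper":40}]'
python3 - <<'E'
from station import *;from h import *
c=capture("wrist");cv2.imwrite("pics/w15.png",c["img"]);print(r.sense()["joints"].round(1),r.sense()["tcp_pos"])
d=c["img"].copy();draw(d,c,[560,-261,77,89.7],30);cv2.imwrite("pics/o15.png",d)
c=capture("scene");cv2.imwrite("pics/s15.png",crop(c,220,100,220,170,3.6))
E
```

```text
time_s: 22.1
tcp_pos: [0.5585, -0.2258, 0.1363]
ee_rot: [[-1.0, 0.003, -0.001], [0.003, 0.866, -0.5], [-0.001, -0.5, -0.866]]
wrist_force: [0.1, -0.5, -0.4]
gripper_width: 0.403
[   4.6   22.7  -31.8   42.9  -47.1 -127.8] [ 0.558454   -0.22585707  0.13624334]
```

View pics/o15.png

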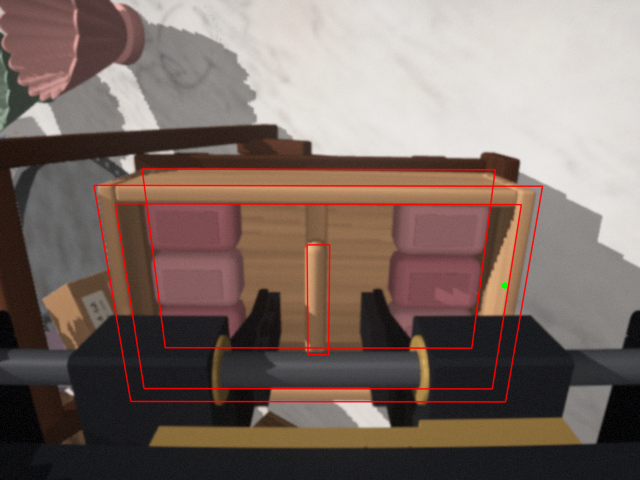

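View pics/s15.png

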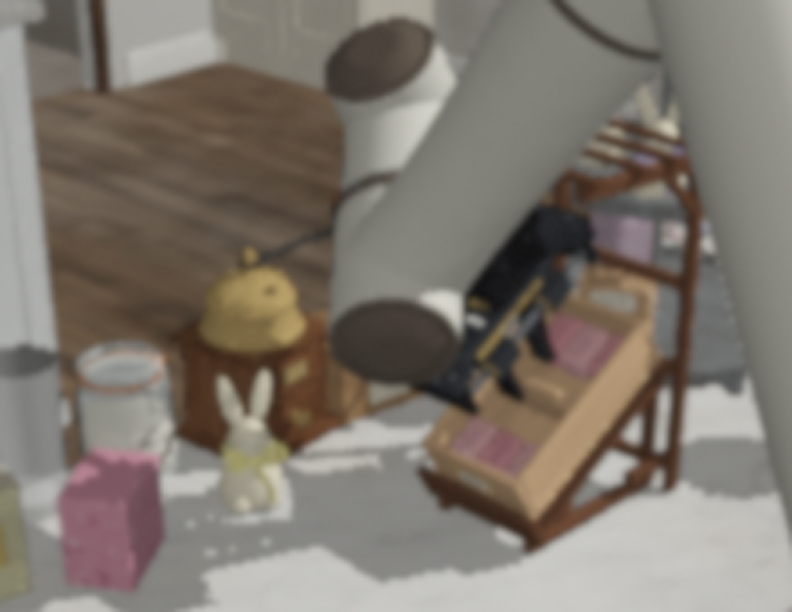

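Fingers are straddling the board (column 316, fingers centred at 321). Descending square to the slope.

```bash
python3 -m crank '[{"linear":[-0.0012,-0.0015,0.015],"delta_rot":[0,0,0],"gripper":40},{"linear":[0,0,0.015],"delta_rot":[0,0,0],"gripper":40},{"linear":[0,0,0.01],"delta_rot":[0,0,0],"gripper":40},{"linear":[0,0,0.0055],"delta_rot":[0,0,0],"gripper":40},{"linear":[0,0,0],"delta_rot":[0,0,0],"gripper":40},{"linear":[0,0,0],"delta_rot":[0,0,0],"gripper":40}]'
python3 - <<'E'
from station import *;from h import *
c=capture("wrist");cv2.imwrite("pics/w16.png",crop(c,60,130,520,300,1.5))
E
```

```text
time_s: 22.95
tcp_pos: [0.5594, -0.2509, 0.0977]
ee_rot: [[-1.0, 0.004, -0.001], [0.004, 0.866, -0.5], [-0.001, -0.5, -0.866]]
wrist_force: [0.3, -0.7, 0.0]
gripper_width: 0.404
```

View pics/w16.png

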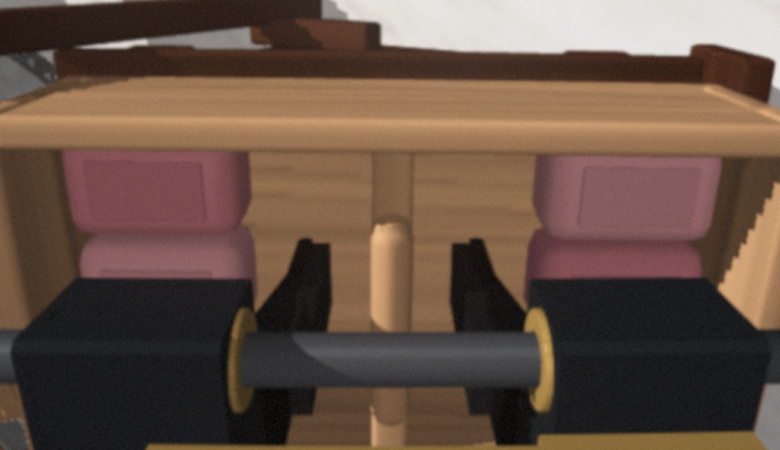

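```bash
python3 -m crank '[{"linear":[0,0,0],"delta_rot":[0,0,0],"gripper":0},{"linear":[0,0,0],"delta_rot":[0,0,0],"gripper":0},{"linear":[0,0,0],"delta_rot":[0,0,0],"gripper":0},{"linear":[0,0,0],"delta_rot":[0,0,0],"gripper":0},{"linear":[0,0,0],"delta_rot":[0,0,0],"gripper":0}]'
python3 - <<'E'
from station import *;from h import *
c=capture("wrist");cv2.imwrite("pics/w17.png",c["img"]);print(r.sense()["tcp_pos"])
E
```

```text
time_s: 23.62
tcp_pos: [0.5591, -0.2508, 0.0975]
ee_rot: [[-1.0, 0.004, -0.002], [0.004, 0.866, -0.5], [-0.0, -0.5, -0.866]]
wrist_force: [-1.3, 1.3, 1.7]
gripper_width: 0.111
[ 0.55915724 -0.2507637   0.09747595]
```

View pics/w17.png

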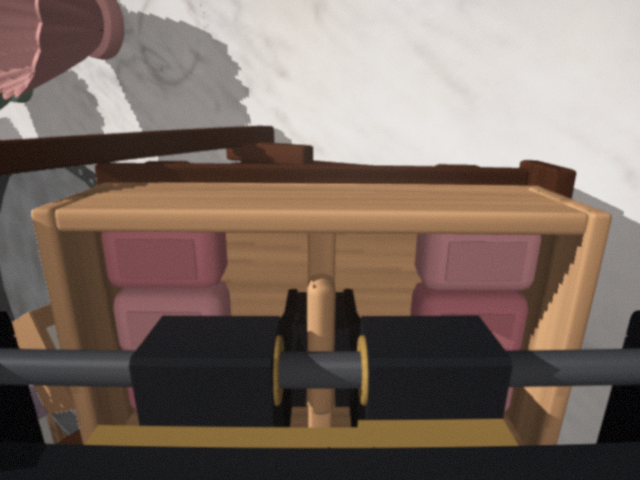

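```bash
python3 -m crank '[{"linear":[0,0,-0.005],"delta_rot":[0,0,0],"gripper":0},{"linear":[0,0,-0.01],"delta_rot":[0,0,0],"gripper":0},{"linear":[0,0,-0.015],"delta_rot":[0,0,0],"gripper":0},{"linear":[0,0,-0.015],"delta_rot":[0,0,0],"gripper":0},{"linear":[0,0,-0.005],"delta_rot":[0,0,0],"gripper":0},{"linear":[0,0,0],"delta_rot":[0,0,0],"gripper":0}]'
python3 -m crank '[{"linear":[0,0.017,-0.01],"delta_rot":[0,0,0],"gripper":0},{"linear":[0,0.03,-0.0173],"delta_rot":[0,0,0],"gripper":0},{"linear":[0,0.035,-0.02],"delta_rot":[0,0,0],"gripper":0},{"linear":[0,0.035,-0.02],"delta_rot":[0,0,0],"gripper":0},{"linear":[0,0.035,-0.02],"delta_rot":[0,0,0],"gripper":0},{"linear":[0,0.03,-0.0173],"delta_rot":[0,0,0],"gripper":0},{"linear":[0,0.017,-0.01],"delta_rot":[0,0,0],"gripper":0},{"linear":[0,0,0],"delta_rot":[0,0,0],"gripper":0},{"linear":[0,0,0],"delta_rot":[0,0,0],"gripper":0}]'
python3 - <<'E'
from station import *;from h import *
c=capture("scene");cv2.imwrite("pics/s18.png",c["img"]);print(r.sense()["joints"].round(1))
E
```

```text
time_s: 24.42
tcp_pos: [0.5595, -0.2253, 0.1412]
ee_rot: [[-1.0, 0.004, -0.001], [0.004, 0.866, -0.5], [-0.001, -0.5, -0.866]]
wrist_force: [0.3, -0.8, -5.7]
gripper_width: 0.114
time_s: 25.55
tcp_pos: [0.5595, 0.0028, 0.1402]
ee_rot: [[-1.0, 0.004, -0.004], [0.006, 0.866, -0.5], [0.001, -0.5, -0.866]]
wrist_force: [-0.9, -0.8, -5.3]
gripper_width: 0.112
[  29.3   24.2  -25.6   30.1  -59.9 -139.5]
```

View pics/s18.png

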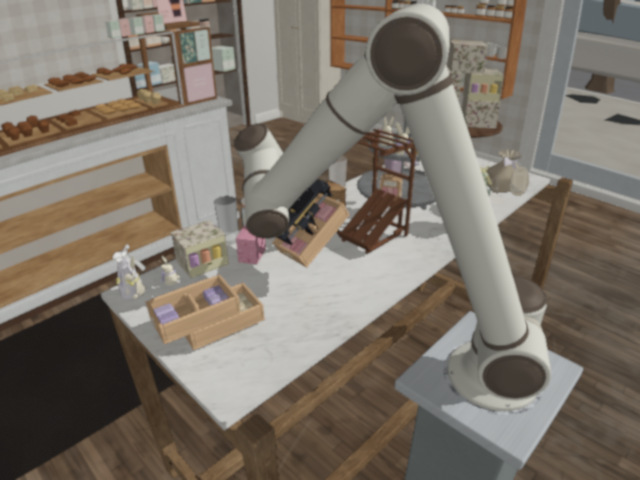

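```bash
python3 -m crank '[{"linear":[0,-0.015,-0.026],"delta_rot":[0,0,0],"gripper":0},{"linear":[0,-0.025,-0.0433],"delta_rot":[0,0,0],"gripper":0},{"linear":[0,-0.02,-0.0346],"delta_rot":[0,0,0],"gripper":0},{"linear":[0,-0.005,-0.0087],"delta_rot":[0,0,0],"gripper":0},{"linear":[0,0,0],"delta_rot":[-0.1309,0,0],"gripper":0},{"linear":[0,0,0],"delta_rot":[-0.1309,0,0],"gripper":0},{"linear":[0,0,0],"delta_rot":[-0.1309,0,0],"gripper":0},{"linear":[0,0,0],"delta_rot":[-0.1309,0,0],"gripper":0},{"linear":[0,0,0],"delta_rot":[0,0,0],"gripper":0},{"linear":[0,0,0],"delta_rot":[0,0,0],"gripper":0}]'
python3 -m crank '[{"linear":[0,0,0],"delta_rot":[0,0,-0.1],"gripper":0},{"linear":[0,0,0],"delta_rot":[0,0,-0.17],"gripper":0},{"linear":[0,0,0],"delta_rot":[0,0,-0.17],"gripper":0},{"linear":[0,0,0],"delta_rot":[0,0,-0.17],"gripper":0},{"linear":[0,0,0],"delta_rot":[0,0,-0.17],"gripper":0},{"linear":[0,0,0],"delta_rot":[0,0,-0.17],"gripper":0},{"linear":[0,0,0],"delta_rot":[0,0,-0.17],"gripper":0},{"linear":[0,0,0],"delta_rot":[0,0,-0.17],"gripper":0},{"linear":[0,0,0],"delta_rot":[0,0,-0.17],"gripper":0},{"linear":[0,0,0],"delta_rot":[0,0,-0.17],"gripper":0}]'
python3 -m crank '[{"linear":[0,0,0],"delta_rot":[0,0,-0.17],"gripper":0},{"linear":[0,0,0],"delta_rot":[0,0,-0.17],"gripper":0},{"linear":[0,0,0],"delta_rot":[0,0,-0.17],"gripper":0},{"linear":[0,0,0],"delta_rot":[0,0,-0.17],"gripper":0},{"linear":[0,0,0],"delta_rot":[0,0,-0.17],"gripper":0},{"linear":[0,0,0],"delta_rot":[0,0,-0.17],"gripper":0},{"linear":[0,0,0],"delta_rot":[0,0,-0.17],"gripper":0},{"linear":[0,0,0],"delta_rot":[0,0,-0.138],"gripper":0},{"linear":[0,0,0],"delta_rot":[0,0,0],"gripper":0},{"linear":[0,0,0],"delta_rot":[0,0,0],"gripper":0}]'; python3 -c "
from station import r;print(r.sense()['joints'].round(1))"
```

```text
time_s: 26.85
tcp_pos: [0.559, 0.003, 0.2687]
ee_rot: [[-1.0, 0.005, -0.004], [0.005, 1.0, -0.002], [0.004, -0.002, -1.0]]
wrist_force: [-0.1, 0.8, -4.9]
gripper_width: 0.109
time_s: 28.1
tcp_pos: [0.5593, 0.0043, 0.269]
ee_rot: [[0.062, -0.998, -0.003], [-0.998, -0.062, -0.002], [0.002, 0.003, -1.0]]
wrist_force: [-0.9, -0.3, -4.7]
gripper_width: 0.11
time_s: 29.35
tcp_pos: [0.5598, 0.0041, 0.2698]
ee_rot: [[0.982, -0.188, -0.002], [-0.188, -0.982, -0.001], [-0.001, 0.001, -1.0]]
wrist_force: [0.8, 0.6, -4.9]
gripper_width: 0.114
[ 17.   14.   -4.3   0.  -71.8  62.1]
```

```bash
python3 -m crank '[{"linear":[-0.015,-0.0251,0],"delta_rot":[0,0,0],"gripper":0},{"linear":[-0.0245,-0.0365,0],"delta_rot":[0,0,0],"gripper":0},{"linear":[-0.0245,-0.0365,0],"delta_rot":[0,0,0],"gripper":0},{"linear":[-0.0245,-0.0365,0],"delta_rot":[0,0,0],"gripper":0},{"linear":[-0.0245,-0.0365,0],"delta_rot":[0,0,0],"gripper":0},{"linear":[-0.0245,-0.0365,0],"delta_rot":[0,0,0],"gripper":0},{"linear":[-0.0245,-0.0365,0],"delta_rot":[0,0,0],"gripper":0},{"linear":[-0.0245,-0.0365,0],"delta_rot":[0,0,0],"gripper":0},{"linear":[0,0,0],"delta_rot":[0,0,0],"gripper":0},{"linear":[0,0,0],"delta_rot":[0,0,0],"gripper":0}]'
python3 -m crank '[{"linear":[0,0,0],"delta_rot":[0,0,0],"gripper":0},{"linear":[0,0,0],"delta_rot":[0,0,0],"gripper":0}]'
python3 - <<'E'
from station import *;from h import *
c=capture("wrist");cv2.imwrite("pics/w19.png",c["img"]);print(r.sense()["tcp_pos"])
cv2.imwrite("pics/w19a.png",crop(c,130,0,360,135,2.2)); cv2.imwrite("pics/w19b.png",crop(c,20,170,600,260,1.33))
E
```

```text
time_s: 30.6
tcp_pos: [0.429, 0.3141, 0.2702]
ee_rot: [[0.982, -0.187, -0.0], [-0.187, -0.982, -0.001], [-0.0, 0.001, -1.0]]
wrist_force: [0.8, -0.3, -4.7]
gripper_width: 0.109
time_s: 30.85
tcp_pos: [0.4297, 0.3134, 0.2705]
ee_rot: [[0.982, -0.188, 0.0], [-0.188, -0.982, -0.0], [0.0, 0.0, -1.0]]
wrist_force: [-0.3, -0.1, -5.0]
gripper_width: 0.112
[0.42966183 0.31353215 0.27059093]
```

View pics/w19.png

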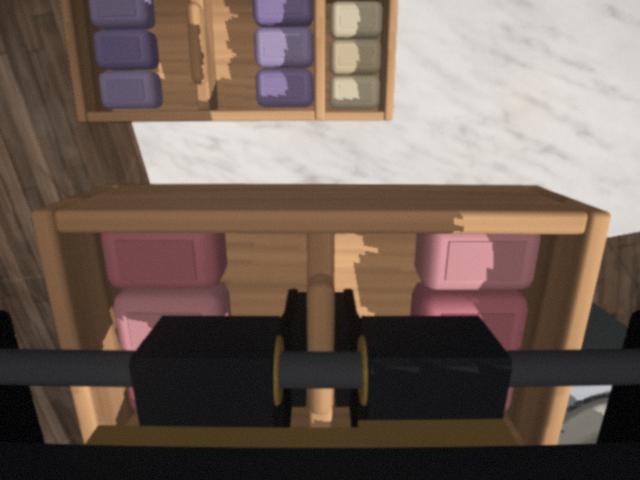

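View pics/w19b.png

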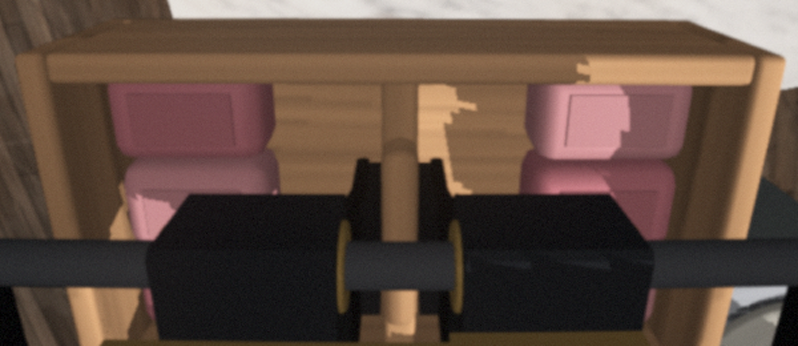

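```bash
python3 - <<'E'
from station import *;from h import *
c=capture("wrist");b=lambda x,y:(x/1.33+20,y/1.33+170)
l,e=fit([(c,[(-95,55,60),(95,55,60),(0,28,58)],[b(20,55),b(783,56),b(400,147)])],[430,313,245,259],0,(0,1,2,3)); print("rose",l.round(1),e.round(1),r.sense()["tcp_pos"])
d=crop(c,50,0,360,130,2.2);cv2.imwrite("pics/w20.png",d.copy())
draw(d,c,[576.2,378.8,50,79.2],0,2.2,(50,0));cv2.imwrite("pics/o20.png",d)
E
```

```text
rose [428.2 314.  242.6 259.1] [-0.1 -0.5 -0.4 -0.5  0.6  4.2] [0.42959632 0.31362209 0.27054579]
```

View pics/w20.png

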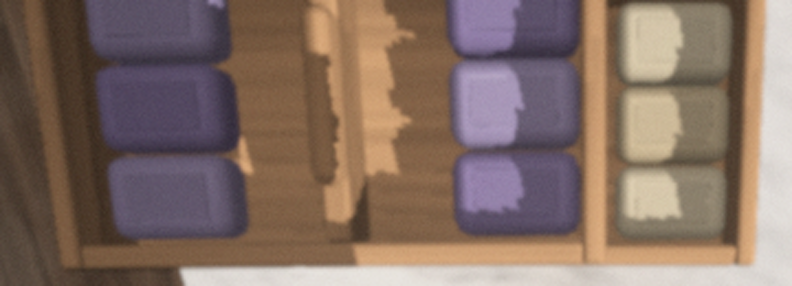

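View pics/o20.png

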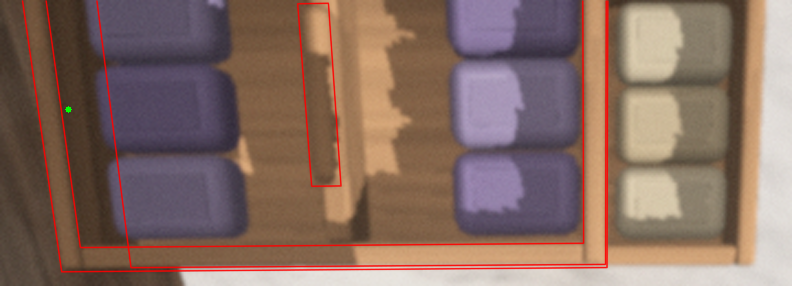

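```bash
python3 -m crank '[{"linear":[0.0266,-0.0063,0],"delta_rot":[0,0,0],"gripper":0},{"linear":[0.0266,-0.0063,0],"delta_rot":[0,0,0],"gripper":0},{"linear":[0.0266,-0.0063,0],"delta_rot":[0,0,0],"gripper":0},{"linear":[0.0266,-0.0063,0],"delta_rot":[0,0,0],"gripper":0},{"linear":[0.0266,-0.0063,0.02],"delta_rot":[0,0,0],"gripper":0},{"linear":[0,0,0.04],"delta_rot":[0,0,0],"gripper":0},{"linear":[0,0,0.01],"delta_rot":[0,0,0],"gripper":0},{"linear":[0,0,0],"delta_rot":[0,0,0],"gripper":0},{"linear":[0,0,0],"delta_rot":[0,0,0],"gripper":0},{"linear":[0,0,0],"delta_rot":[0,0,0],"gripper":0}]'
python3 - <<'E'
from station import *;from h import *
c=capture("wrist");print(r.sense()["tcp_pos"])
cv2.imwrite("pics/w21.png",c["img"])
print(proj(c,W([576.5,378.8,50,79.2],[(-95,-55,60),(95,-55,60)])).round(1))
S=capture("scene");cv2.imwrite("pics/s21.png",crop(S,120,200,190,150,4.2))
E
```

```text
time_s: 32.2
tcp_pos: [0.5663, 0.3209, 0.2025]
ee_rot: [[0.983, -0.186, 0.003], [-0.186, -0.983, 0.002], [0.002, -0.003, -1.0]]
wrist_force: [0.6, -0.6, -5.3]
gripper_width: 0.113
[0.56616727 0.32080512 0.20211733]
[[381.  162.9]
 [ 75.2 163.4]]
```

View pics/w21.png

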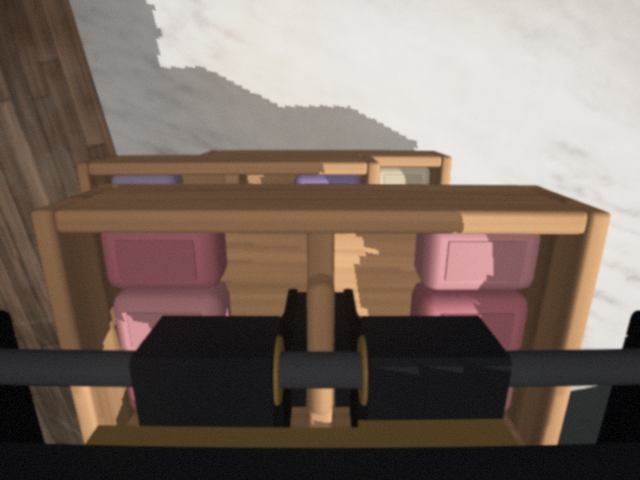

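View pics/s21.png

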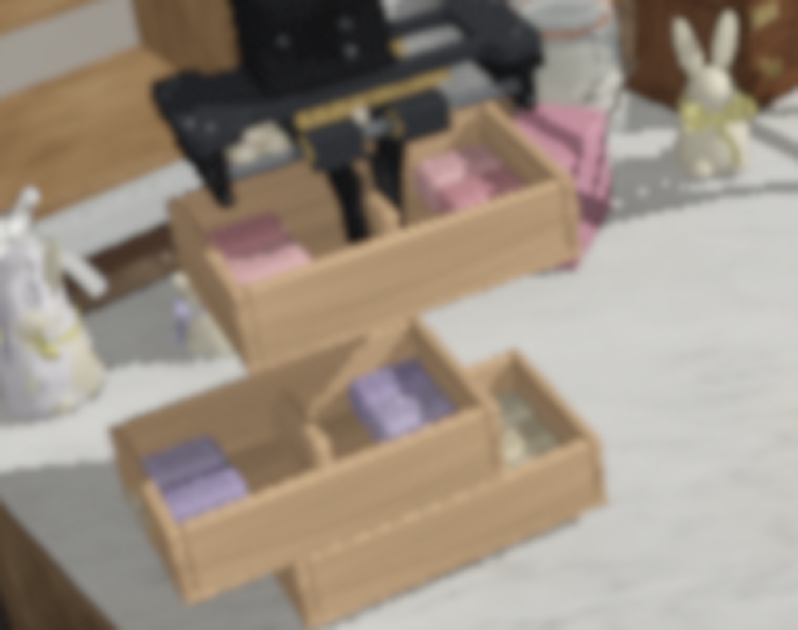

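```bash
python3 -m crank '[{"linear":[0,0.0011,0.025],"delta_rot":[0,0,0],"gripper":0},{"linear":[0,0,0.022],"delta_rot":[0,0,0],"gripper":0},{"linear":[0,0,0.01],"delta_rot":[0,0,0],"gripper":0},{"linear":[0,0,0],"delta_rot":[0,0,0],"gripper":0},{"linear":[0,0,0],"delta_rot":[0,0,0],"gripper":0},{"linear":[0,0,0],"delta_rot":[0,0,0],"gripper":0}]'
python3 - <<'E'
from station import *;from h import *
c=capture("wrist");s=r.sense();print(s["tcp_pos"],s["wrist_force"])
cv2.imwrite("pics/w22.png",crop(c,20,130,480,110,1.66))
T=capture("top");cv2.imwrite("pics/t22.png",crop(T,150,140,120,110,6))
S=capture("scene");cv2.imwrite("pics/s22.png",crop(S,120,200,190,150,4.2))
E
```

```text
time_s: 33.05
tcp_pos: [0.5661, 0.3197, 0.1446]
ee_rot: [[0.982, -0.187, 0.002], [-0.187, -0.982, 0.001], [0.001, -0.002, -1.0]]
wrist_force: [-0.4, 0.3, -5.1]
gripper_width: 0.113
[0.56602242 0.31957724 0.14447105] [-0.73729021  0.17232777 -4.08172508]
```

View pics/w22.png

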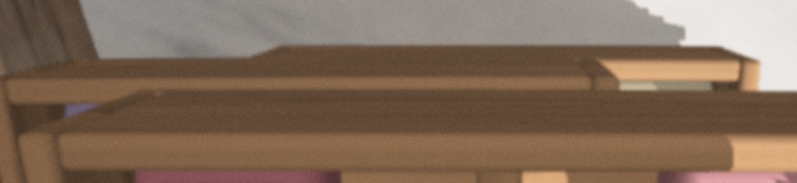

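View pics/s22.png

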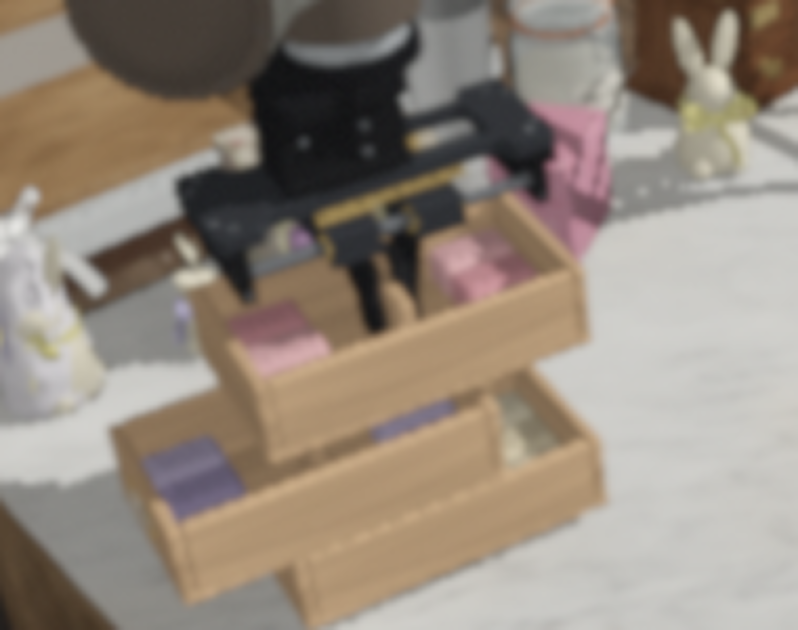

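View pics/t22.png

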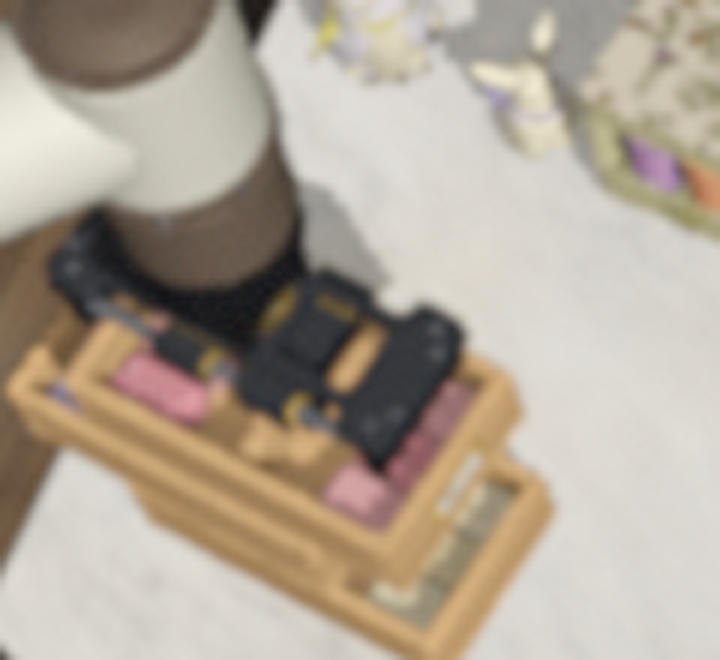

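The top view shows rose's plate at its outer end (crop 460,485), stepping back as required. Lowering gently.

```bash
python3 -m crank '[{"linear":[0.0002,0,0.004],"delta_rot":[0,0,0],"gripper":0},{"linear":[0,0,0.003],"delta_rot":[0,0,0],"gripper":0},{"linear":[0,0,0.0025],"delta_rot":[0,0,0],"gripper":0},{"linear":[0,0,0.002],"delta_rot":[0,0,0],"gripper":0},{"linear":[0,0,0.002],"delta_rot":[0,0,0],"gripper":0},{"linear":[0,0,0],"delta_rot":[0,0,0],"gripper":0},{"linear":[0,0,0],"delta_rot":[0,0,0],"gripper":0}]'
```

```text
time_s: 34.08
tcp_pos: [0.5659, 0.3193, 0.1301]
ee_rot: [[0.982, -0.187, 0.0], [-0.187, -0.982, 0.0], [0.0, -0.0, -1.0]]
wrist_force: [0.6, -0.5, -4.2]
gripper_width: 0.11
```

```bash
python3 -m crank '[{"linear":[0,0,0.002],"delta_rot":[0,0,0],"gripper":0},{"linear":[0,0,0.001],"delta_rot":[0,0,0],"gripper":0},{"linear":[0,0,0.001],"delta_rot":[0,0,0],"gripper":0},{"linear":[0,0,0],"delta_rot":[0,0,0],"gripper":0},{"linear":[0,0,0],"delta_rot":[0,0,0],"gripper":0}]'
```

```text
time_s: 34.7
tcp_pos: [0.5659, 0.3192, 0.126]
ee_rot: [[0.982, -0.187, 0.0], [-0.187, -0.982, 0.0], [0.0, -0.0, -1.0]]
wrist_force: [-0.4, -0.4, -4.5]
gripper_width: 0.109
```

```bash
python3 -m crank '[{"linear":[0,0,0.001],"delta_rot":[0,0,0],"gripper":0},{"linear":[0,0,0],"delta_rot":[0,0,0],"gripper":0},{"linear":[0,0,0],"delta_rot":[0,0,0],"gripper":0}]'
```

```text
time_s: 35.08
tcp_pos: [0.566, 0.3193, 0.1254]
ee_rot: [[0.982, -0.187, 0.001], [-0.187, -0.982, 0.0], [0.001, -0.0, -1.0]]
wrist_force: [-0.3, -1.0, -1.1]
gripper_width: 0.109
```

```bash
python3 -m crank '[{"linear":[0,0,0.001],"delta_rot":[0,0,0],"gripper":0},{"linear":[0,0,0],"delta_rot":[0,0,0],"gripper":0},{"linear":[0,0,0],"delta_rot":[0,0,0],"gripper":0}]'
```

```text
time_s: 35.45
tcp_pos: [0.5662, 0.3193, 0.1252]
ee_rot: [[0.982, -0.186, 0.001], [-0.186, -0.982, 0.001], [0.001, -0.001, -1.0]]
wrist_force: [-2.4, -1.0, 5.9]
gripper_width: 0.112
```

Contact came at the expected seated height. Releasing and rising.

```bash
python3 -m crank '[{"linear":[0,0,-0.0005],"delta_rot":[0,0,0],"gripper":40},{"linear":[0,0,0],"delta_rot":[0,0,0],"gripper":40},{"linear":[0,0,0],"delta_rot":[0,0,0],"gripper":40},{"linear":[0,0,0],"delta_rot":[0,0,0],"gripper":40},{"linear":[0,0,0],"delta_rot":[0,0,0],"gripper":40}]'
python3 -m crank '[{"linear":[0,0,-0.03],"delta_rot":[0,0,0],"gripper":40},{"linear":[0,0,-0.05],"delta_rot":[0,0,0],"gripper":40},{"linear":[0,0,-0.05],"delta_rot":[0,0,0],"gripper":40},{"linear":[0,0,-0.05],"delta_rot":[0,0,0],"gripper":40},{"linear":[-0.05,0,-0.02],"delta_rot":[0,0,0],"gripper":40},{"linear":[-0.05,0,0],"delta_rot":[0,0,0],"gripper":40},{"linear":[-0.03,0,0],"delta_rot":[0,0,0],"gripper":40},{"linear":[0,0,0],"delta_rot":[0,0,0],"gripper":40},{"linear":[0,0,0],"delta_rot":[0,0,0],"gripper":40}]'
python3 - <<'E'
from station import *;from h import *
c=capture("wrist");d=c["img"].copy()
draw(d,c,[576.5,378.8,50,79.2]);draw(d,c,[565.2,319.9,100,259.2],0,1,(0,0),(255,0,0));cv2.imwrite("pics/o23.png",d)
S=capture("scene");cv2.imwrite("pics/s23.png",crop(S,120,200,190,150,4.2)); cv2.imwrite("pics/sf.png",S["img"])
T=capture("top");cv2.imwrite("pics/t23.png",crop(T,150,140,120,110,6))
E
```

```text
time_s: 36.08
tcp_pos: [0.5659, 0.3192, 0.1243]
ee_rot: [[0.982, -0.187, -0.0], [-0.187, -0.982, -0.0], [-0.0, 0.0, -1.0]]
wrist_force: [-0.0, 0.2, 0.4]
gripper_width: 0.396
time_s: 37.2
tcp_pos: [0.4385, 0.3436, 0.3246]
ee_rot: [[0.982, -0.187, 0.0], [-0.187, -0.982, 0.0], [0.0, -0.0, -1.0]]
wrist_force: [0.6, -0.7, -0.9]
gripper_width: 0.402
```

View pics/o23.png

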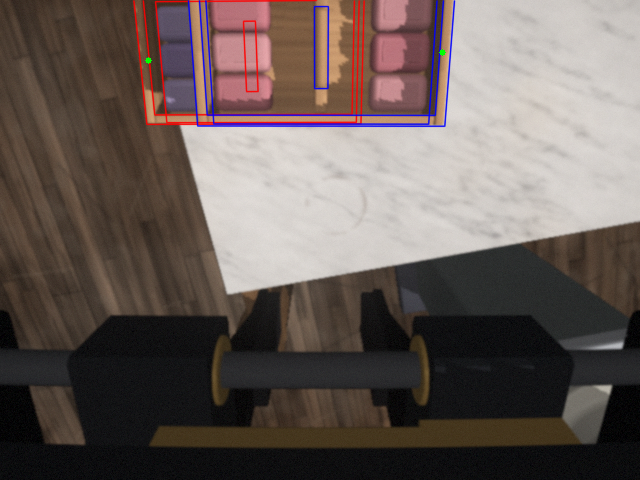

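View pics/s23.png

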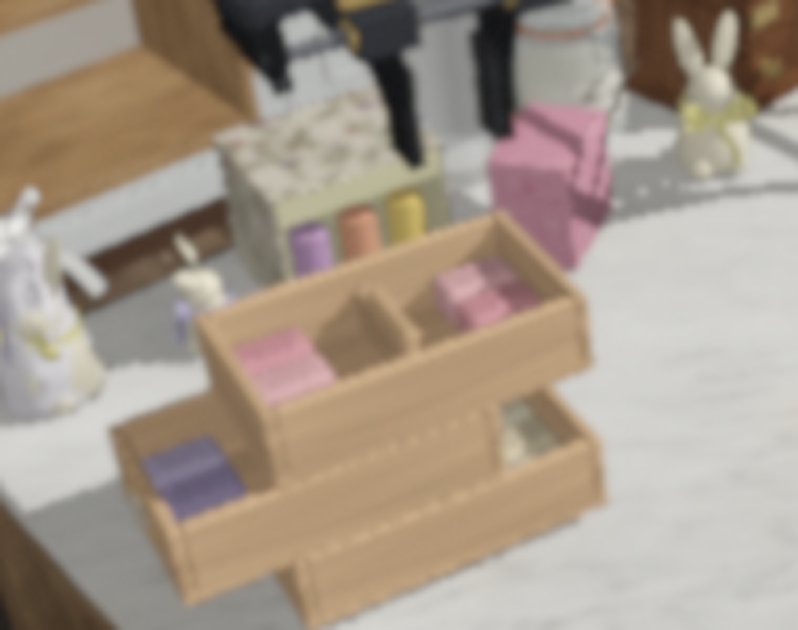

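View pics/sf.png

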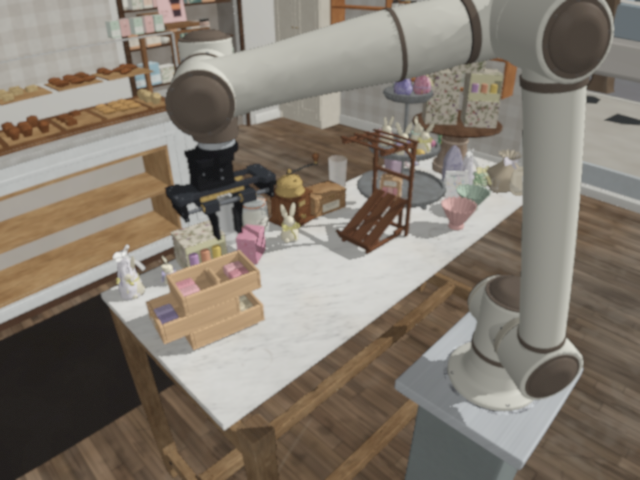

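All three trays sit stepped and level, and cream's lower corner stayed at (315,622) in crops s21, s22 and s23. The bystanders look unmoved. Handing in.

```bash
python3 -c "
from station import workorder,r
print(r.sense()['wrist_force']);print(workorder.finish_job())"
```

```text
[-0.16907035  0.24232828  0.25967995]
the job is handed in; nothing more can be done
None
```

The stepped soap display is built and handed in at about 37 s. I gripped each tray by its carrying board, and the rose tray came squarely off the slope before being turned end for end. I then lowered each tray in 1–5 mm steps until it touched, and let go.

- **Seating:** each tray passed rim-ride height without contact. It touched at the expected seated height, with the TCP at 74.9 mm for lavender and 125.2 mm for rose.
- **Position:** wrist-camera overlays put lavender at about (576.5, 378.8) mm and cream at (565.2, 320.0) mm, heading 79.2°. That is about a 60 mm step. The rose tray matches its target directly above the cream tray to within about 2 mm.
- **Plates:** the top view showed rose's brass plate at its outer end. Lavender's plate was never clearly seen, but its other end is plain.
- **Surroundings:** the cream tray, carton, hare and dripper look unmoved in the last pictures. The gripper is clear and still, and the wrist force is near zero.
- **Disagreement:** fits from the wrist camera put things 2 to 4 mm too low, and the overlays came out about 1% too large. I allowed for this by comparing the two trays as held in the gripper. The final few millimetres therefore rest on that and on the contact heights, not on an absolute camera fit.

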